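# Mix the marble chips and hold the loupe over them

### The job

Prepare and inspect a sample of marble chips for a stone repair: with the wooden stick, stir the chips round in the bowl until most of them lie in clearly new places, spilling none and not touching them with the fingers, and put the stick back upright in the hole of its holder. Then pick up the loupe and hold it level and still with its lens centred over the bowl, the lens at the height of the brass pointer's tip and touching nothing but the gripper; the program finishes while still holding it there. Leave the pointer as it is set, and the hammer, chisel and carved rosette where they lie.

Things in the scene. Friction and masses are not known exactly. Their poses are not given: they have to be found in the camera images.
- stand: fixed stand: plywood board 200 x 170 x 12 mm with a grey round bowl and a steel gauge post (143 mm high). Origin on the bench under the bowl's axis; +x points from the bowl to the post, 100 mm away, on the side away from the robot within 0.35 rad; z up. Bowl rim 57 mm above the bench, inner radius 62 mm at the rim, 48 mm at the flat floor
- bowl_floor (a point): centre of the bowl's inner floor, 18 mm above the bench
- mark (a point): tip of the level brass pointer (6 mm thick) that clamps on the gauge post and points to the bowl's axis: it marks the focal height, 95 to 130 mm above the bench; the tip is 62 mm from the bowl's axis
- holder: fixed wooden block 80 x 80 x 55 mm with one upright round hole, 23 mm wide and 45 mm deep, in the middle of its top. Origin centre of its underside
- hole_floor (a point): centre of the floor of the holder's hole, 10 mm above the bench
- stick: round wooden stirring stick, 16 mm thick and 200 mm long, about 35 g, at first standing upright and loose in the holder's hole. Origin centre of its lower end; z along the stick to its upper end
- stick_tip (a point): centre of the stick's lower end, the end that stirs
- stick_grip (a point): point on the stick's axis 165 mm above its lower end, a good place to grip
- loupe: loupe lying flat: black ring 72 mm across, 18 mm high, with a glass lens; straight dark wooden handle 14 mm wide, 18 mm high, from 46 to 136 mm from the lens centre along -x. About 90 g, balances about 50 mm from the lens centre. Origin on the underside below the lens centre; z up, square to the lens. At first the handle points back towards the robot's side (yaw within 0.5 rad)
- lens (a point): centre of the loupe's lens, 9 mm above the loupe's underside
- loupe_grip (a point): point in the middle of the handle's thickness, 65 mm from the lens centre
- chip0: one of six alike loose angular marble chips, about 20 x 17 x 16 mm, 13 g, at first spread in a ring of about 31 mm radius on the bowl's floor with the middle free. Origin centre of its underside
- chip1: one of six alike loose angular marble chips, about 20 x 17 x 16 mm, 13 g, at first spread in a ring of about 31 mm radius on the bowl's floor with the middle free. Origin centre of its underside
- chip2: one of six alike loose angular marble chips, about 20 x 17 x 16 mm, 13 g, at first spread in a ring of about 31 mm radius on the bowl's floor with the middle free. Origin centre of its underside
- chip3: one of six alike loose angular marble chips, about 20 x 17 x 16 mm, 13 g, at first spread in a ring of about 31 mm radius on the bowl's floor with the middle free. Origin centre of its underside
- chip4: one of six alike loose angular marble chips, about 20 x 17 x 16 mm, 13 g, at first spread in a ring of about 31 mm radius on the bowl's floor with the middle free. Origin centre of its underside
- chip5: one of six alike loose angular marble chips, about 20 x 17 x 16 mm, 13 g, at first spread in a ring of about 31 mm radius on the bowl's floor with the middle free. Origin centre of its underside
- chisel: steel stone chisel, 200 x 20 x 12 mm, lying on the bench crosswise beyond the stand; leave alone. Origin centre of its underside
- hammer: hammer about 260 mm long lying beyond the work; leave alone. Origin near its middle, underside
- rosette: square carved stone rosette 110 x 110 x 50 mm lying beyond the work; leave alone. Origin centre of its underside
There are look-alikes about, which are no part of the job. Of the things that look like the loupe, take the one that is farthest to the robot's right at the start.

How it is judged (in metres and radians):
On the way, in this order (a step that is already met when the one before it is completed fails the run):
1. with the stick's lower end in the bowl, at least 4 of the 6 chips lie more than 12 mm from where they began (horizontal distance between stick_tip and bowl_floor below 0.06 m and z of stick_tip in the frame of bowl_floor below 0.035 m and distance of any of chip0, chip1, chip2 from where it was at the start of the episode above 0.012 m and distance of any of chip0, chip1, chip3 from where it was at the start of the episode above 0.012 m and distance of any of chip0, chip1, chip4 from where it was at the start of the episode above 0.012 m and distance of any of chip0, chip1, chip5 from where it was at the start of the episode above 0.012 m and distance of any of chip0, chip2, chip3 from where it was at the start of the episode above 0.012 m and distance of any of chip0, chip2, chip4 from where it was at the start of the episode above 0.012 m and distance of any of chip0, chip2, chip5 from where it was at the start of the episode above 0.012 m and distance of any of chip0, chip3, chip4 from where it was at the start of the episode above 0.012 m and distance of any of chip0, chip3, chip5 from where it was at the start of the episode above 0.012 m and distance of any of chip0, chip4, chip5 from where it was at the start of the episode above 0.012 m and distance of any of chip1, chip2, chip3 from where it was at the start of the episode above 0.012 m and distance of any of chip1, chip2, chip4 from where it was at the start of the episode above 0.012 m and distance of any of chip1, chip2, chip5 from where it was at the start of the episode above 0.012 m and distance of any of chip1, chip3, chip4 from where it was at the start of the episode above 0.012 m and distance of any of chip1, chip3, chip5 from where it was at the start of the episode above 0.012 m and distance of any of chip1, chip4, chip5 from where it was at the start of the episode above 0.012 m and distance of any of chip2, chip3, chip4 from where it was at the start of the episode above 0.012 m and distance of any of chip2, chip3, chip5 from where it was at the start of the episode above 0.012 m and distance of any of chip2, chip4, chip5 from where it was at the start of the episode above 0.012 m and distance of any of chip3, chip4, chip5 from where it was at the start of the episode above 0.012 m), for 0.1 s.
2. the stick stands in the holder's hole again, let go (horizontal distance between stick_tip and hole_floor below 0.012 m and z of stick_tip in the frame of hole_floor below 0.01 m and angle between stick's own z axis and vertical below 0.2 rad and contact force between the fingers and stick below 0.1 N), for 0.2 s.
At the end, for the whole second after the job is handed in: Loupe held still in the fingers, touching nothing else, within 0.09 rad of level, lens centre within 12 mm of the bowl's axis and 6 mm of the pointer tip's height; stick let go upright in the hole, tip within 10 mm of its floor; all six chips in the bowl (all of step 2 and horizontal distance between lens and bowl_floor below 0.012 m and z of lens in the frame of mark between -0.006 and 0.006 m and angle between loupe's own z axis and vertical below 0.09 rad and linear speed of loupe below 0.02 m/s and contact force between the fingers and loupe above 1 N and contact force between loupe and stand below 0.1 N and horizontal distance between each of chip0, chip1, chip2, chip3, chip4, chip5 and bowl_floor below 0.062 m and z of each of chip0, chip1, chip2, chip3, chip4, chip5 in the frame of bowl_floor below 0.039 m); the arm keeps its last pose, push and grip.
It fails at once if a chip leaves the bowl (horizontal distance between any of chip0, chip1, chip2, chip3, chip4, chip5 and bowl_floor above 0.07 m).
It fails at once if the fingers touch the chips (contact force between the fingers and chip0 above 0.3 N or contact force between the fingers and chip1 above 0.3 N or contact force between the fingers and chip2 above 0.3 N or contact force between the fingers and chip3 above 0.3 N or contact force between the fingers and chip4 above 0.3 N or contact force between the fingers and chip5 above 0.3 N).
It fails at once if the pointer is shifted by more than 4 mm (distance of mark from where it was at the start of the episode above 0.004 m).
It fails at once if the chisel, hammer or rosette is moved by more than 20 mm (distance of any of chisel, hammer, rosette from where it was at the start of the episode above 0.02 m).
It also fails if it takes over 72 s, if anything falls off the work surface, if the arm or the gripper's body presses on something with over 40 N, if the wrist force passes 120 N, or if a joint passes its speed limit or range.

### The arm

A 6-joint arm with a two-finger parallel gripper is mounted at the origin on the work surface. World frame = base frame: x ahead of the robot, y to its left, z up, the work surface at z = 0. Lengths are in m, angles in degrees, forces in N, time in s.
With the tool pointing down it reaches from about 0.3 to 0.75 m from the base axis. Payload 8.5 kg.
Tool frame: the origin (TCP) lies between the finger pads; the fingertips stand ahead of it and the grasp point (between the pads) lies 8 mm behind it (env.tcp_to_tips is the z of the fingertips in the tool frame, in m); z points along the fingers, x is the direction in which the jaws open and shut, and the axes are right-handed (so a half turn about z gives the same grasp; the last joint's range is limited). The gripper opens to 85 mm and grips with 20 to 120 N. Pads are 22 mm wide; open, the fingers measure 114 mm over their backs; the gripper's body (76 mm by 85 mm) begins 54 mm behind the grasp point. The pads swing forward as they close: fully open they stand 13 mm farther back than shut.
Start: joints at [-77.538, 21.807, 74.336, -0, 83.858, -12.336], TCP at [0.231, -0.499, 0.203] pointing down, gripper open.
Joint ranges: [-178.18, 178.18], [-50.72, 133.34], [12.68, 142.11], [-81.47, 261.47], [9.98, 163.14], [-165.26, 165.26]. Speed limits (degrees/s): [136.94, 136.94, 180, 180, 180, 180].

### API

Orientations are given as a 3x3 rotation matrix whose columns are the frame's x, y, z axes.
In Python, from rig import observe, viewer, env gives the robot as it stands.
- The arm moves only by the tool jog_arm, never from a script. Its arguments are lists of equal length, an entry for each row: "dr": the turn, a rotation vector about the tool's x, y, z in rad, a list of three; "slide": the shift along the tool's x, y, z in m, a list of three; "gripper": the opening, from -1 (shut) to 1 (fully open), so that 0 is half open. In form: {"dr": [[rx, ry, rz], ...], "slide": [[dx, dy, dz], ...], "gripper": [gripper, ...]}. A call has exactly 10 rows; each row shifts and turns the commanded pose from where the row before left it, along the tool's axes as they then stand; what a row does not reach is not made up. A row lasts 1/10 s, in which the tool goes at most 50 mm and 8.59 degrees, less where a joint would pass 70% of its speed; a pose out of reach is approached as far as the arm can. A call is refused whole if a number of a shift passes 0.05 or a number of a turn 0.15, either way. A call with a gripper value outside its range is refused whole. The fingers move at their own pace and stop on an object; "force" is the grip in N (left out, the last holds). Time passes only in rows, so rows that do not move let the fingers close, or fill a call up. It gives the time, the measured TCP pose, the force and the opening at its end, in the units of the state.
- observe(): the state, without advancing time (a new reading comes with each control period).
- viewer.get_image(name): name is "scene" or "top"; returns a dict with "pixels" (480x640x3 uint8, blue, green, red), "camera_matrix" (3x3 intrinsics, pixels), "R" (3x3) and "t" (3): a world point X has camera coordinates R X + t. Camera axes: x right, y down, z forward; pixel columns grow to the right and rows downward; lengths in m; the calibration is good to about 2 mm. A picture is of the moment at which its call begins. There is no depth.
- env.close_job(): hands the job in, once; it reports no verdict.
The state is a dict: "time_s": time; "q": joint angles; "qvel": joint speeds; "joint_efforts": joint torques, N m; "position": TCP position; "tool_rot": TCP orientation; "ft_force": force on the tool from outside, world axes, zero at the start; "wrist_torque": the same for the moment, N m; "grip_width": finger opening in m.
Only numpy, scipy, OpenCV 4.12 (cv2) and the standard library are available. Lean on these libraries where they do the work, as an engineer would, in place of code of your own. Each camera call takes 0.05 s, during which the arm holds its last target.

## Working session

There is one attempt and no reset: what is moved stays moved. The work goes in short steps, Python scripts to look and compute and a tool call to move; the robot and the scene stay as the last step left them, time stands still between calls to the robot, and variables do not carry over. Pictures are saved under pics/ and viewed, and the job is handed in when it is done.

Besides the shell and the picture viewer there is one more tool, called as name(argument=value, ...) on one line, values as JSON. jog_arm: Moves the arm, as the interface text tells. Its arguments: {"type":"object","properties":{"dr":{"type":"array","items":{"type":"array","items":{"type":"number"}}},"slide":{"type":"array","items":{"type":"array","items":{"type":"number"}}},"gripper":{"type":"array","items":{"type":"number"}},"force":{"type":"number"}},"required":["dr","slide","gripper"]}

```bash
ls; mkdir -p pics
python3 - <<'E'
from rig import observe, viewer, env
import cv2
s=observe();print(s, env.tcp_to_tips)
for n in("scene","top"):
    d=viewer.get_image(n);cv2.imwrite(f"pics/{n}0.png",d["pixels"]);print(n,d["camera_matrix"],d["R"],d["t"])
E
```

```text
pics
{'time_s': 0.0, 'q': array([-7.75385349e+01,  2.18395423e+01,  7.43849331e+01, -4.77611933e-04,
        8.38583551e+01, -1.23341546e+01]), 'qvel': array([-0.12957719,  0.01812833, -0.00519452, -0.07124936, -0.03308035,
       -0.01822226]), 'joint_efforts': array([-9.04799545e-04, -4.48463702e+01, -2.31279480e+01, -2.33769424e-04,
        4.77473499e-03,  1.06875592e-05]), 'position': array([ 0.23059559, -0.4989525 ,  0.20212432]), 'tool_rot': array([[ 4.19383269e-01, -9.07809215e-01, -3.20042781e-04],
       [-9.07808170e-01, -4.19383283e-01,  1.40981925e-03],
       [-1.41406750e-03, -3.00717153e-04, -9.99998955e-01]]), 'ft_force': array([0.26722101, 0.36173614, 0.6300922 ]), 'wrist_torque': array([-0.00596032,  0.00489157, -0.03455026]), 'grip_width': 0.08513916047030806} 0.011
scene [[578.06427521   0.         316.52693227]
 [  0.         578.06427521 238.58930684]
 [  0.           0.           1.        ]] [[-0.65452645  0.75588761  0.01513398]
 [ 0.5692266   0.50587239 -0.64813132]
 [-0.4975703  -0.41560443 -0.7613782 ]] [ 0.35154887 -0.21485463  1.5746383 ]
top [[540.71654243   0.         327.51579672]
 [  0.         540.71654243 241.58991364]
 [  0.           0.           1.        ]] [[ 0.02571497 -0.99965131  0.00599978]
 [-0.99060452 -0.02628774 -0.13420744]
 [ 0.13431837 -0.00249227 -0.9909351 ]] [-0.01721021  0.53922926  1.28962262]
```

View pics/scene0.png

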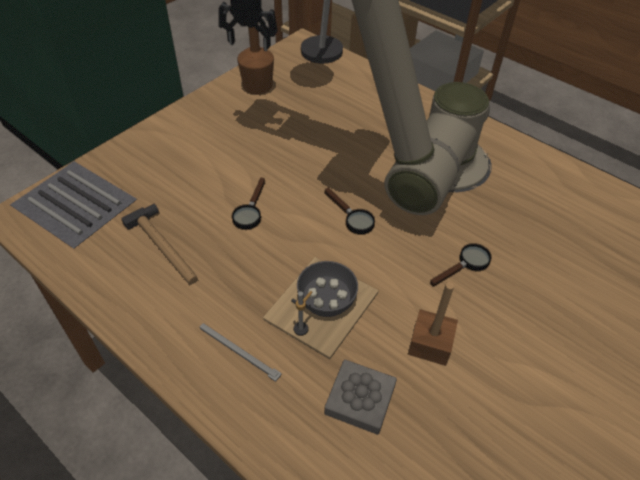

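View pics/top0.png

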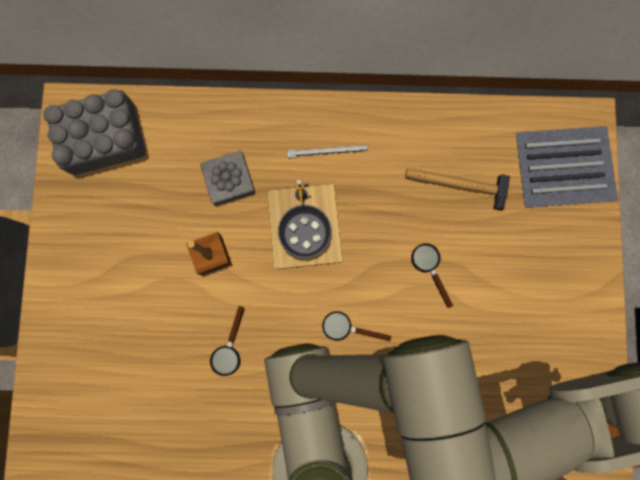

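The top view shows three loupe look-alikes, with lenses at (426,258), (337,326) and (225,361). Image right is -y, so the rightmost is (426,258), which is (247,215) in the scene view, and its handle points back toward the robot as described. Next I'll check it in close crops.

```bash
cat > h.py <<'E'
import numpy as np, cv2
from rig import observe, viewer, env
def ray(d,uv,z):
    K,R,t=d["camera_matrix"],d["R"],d["t"]
    c=-R.T@t; v=R.T@np.linalg.inv(K)@np.array([uv[0],uv[1],1.0])
    return c+v*(z-c[2])/v[2]
def proj(d,X):
    c=d["R"]@np.asarray(X,float)+d["t"]; p=d["camera_matrix"]@c; return p[:2]/p[2]
def crop(d,x0,y0,x1,y1,k,name):
    im=cv2.resize(d["pixels"][y0:y1,x0:x1],None,fx=k,fy=k,interpolation=cv2.INTER_CUBIC)
    im=cv2.convertScaleAbs(im,alpha=1.6)
    st=10
    for x in range((x0//st+1)*st,x1,st):
        cv2.putText(im,str(x),(int((x-x0)*k),8),0,.3,(0,255,255)); cv2.line(im,(int((x-x0+.5)*k),9),(int((x-x0+.5)*k),14),(0,255,255))
    for y in range((y0//st+1)*st,y1,st):
        cv2.putText(im,str(y),(0,int((y-y0+.5)*k)),0,.3,(0,255,255))
    cv2.imwrite(name,im)
E
python3 - <<'E'
from h import *
d=viewer.get_image("top"); crop(d,180,170,480,320,2.66,"pics/tc.png")
crop(d,265,175,350,275,6,"pics/tb.png")
s=viewer.get_image("scene"); crop(s,260,255,390,355,6,"pics/sb.png")
crop(s,390,270,470,370,6,"pics/sh.png"); crop(d,180,225,240,280,8,"pics/th.png"); crop(d,400,235,460,315,7,"pics/tl.png");crop(s,225,170,275,235,8,"pics/sl.png")
E
```

```text
(no output)
```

View pics/tb.png

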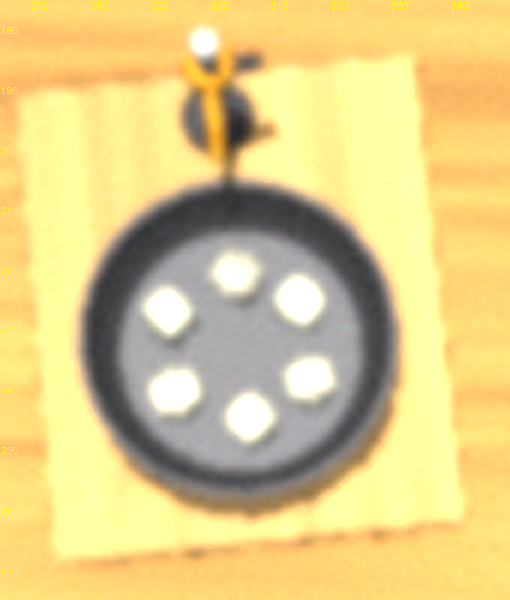

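View pics/sb.png

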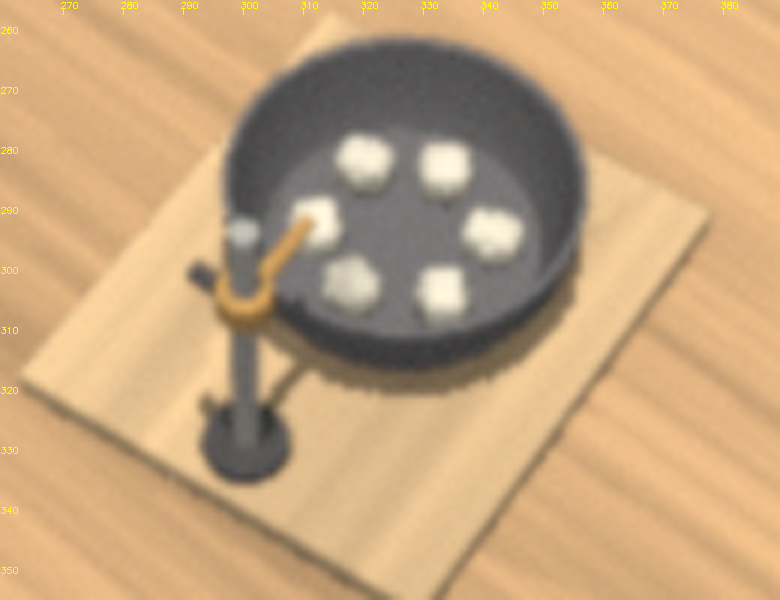

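View pics/sh.png

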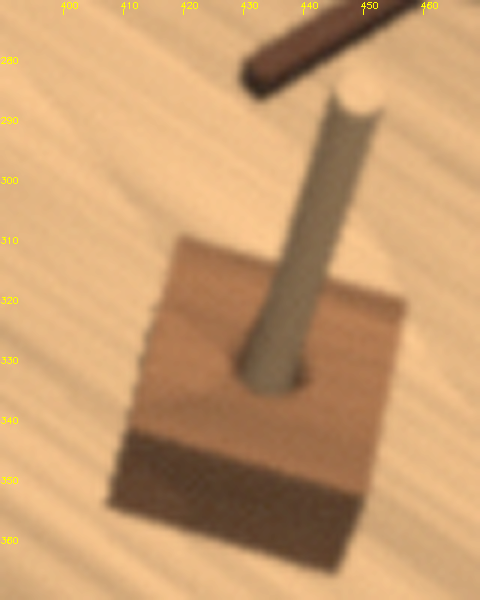

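View pics/th.png

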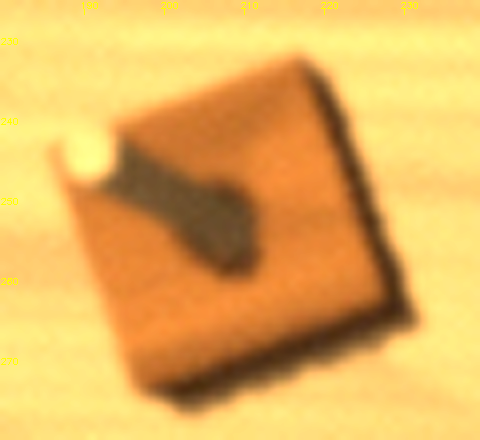

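View pics/tl.png

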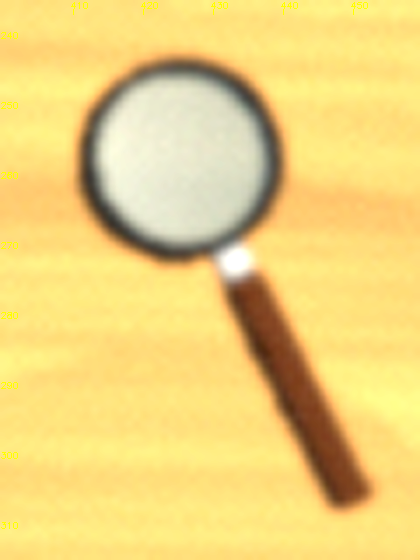

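View pics/sl.png

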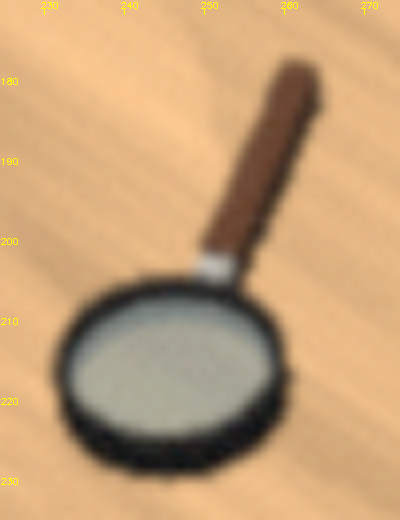

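```bash
cat > m.py <<'E'
from h import *
from scipy.optimize import least_squares
T=viewer.get_image("top"); S=viewer.get_image("scene")
def px(X,Y,x0,y0,k): return np.array([(X+.5)/k-.5+x0,(Y+.5)/k-.5+y0])
def tri(ut,us):
    return least_squares(lambda X: np.r_[proj(T,X)-ut,proj(S,X)-us],[.6,0,.1])
tb=lambda X,Y:px(X,Y,265,175,6); sb=lambda X,Y:px(X,Y,260,255,6)
sh=lambda X,Y:px(X,Y,390,270,6); th=lambda X,Y:px(X,Y,180,225,8)
tl=lambda X,Y:px(X,Y,400,235,7); sl=lambda X,Y:px(X,Y,225,170,8)
def show(n,a): print(n,np.round(a,4))
show("rim T",ray(T,tb(240,338),.057)); show("floor T",ray(T,tb(240,350),.018))
show("rim S",ray(S,sb(406,188),.057)); 
show("postT",ray(T,tb(203,42),.143)); show("postS",ray(S,sb(243,232),.143)); r=tri(tb(203,42),sb(243,232)); show("post tri",np.r_[r.x,r.cost])
r=tri(tb(219,158),sb(308,220)); show("tip tri",np.r_[r.x,r.cost])
show("stick T",ray(T,th(90,153),.21)); show("stick S",ray(S,sh(358,95),.21))
r=tri(th(90,153),sh(358,95)); show("sticktop tri",np.r_[r.x,r.cost])
for p in [(52,150),(297,52),(387,303),(138,387)]: show("holdT",ray(T,th(*p),.055))
print(sum(ray(T,th(*p),.055) for p in [(52,150),(297,52),(387,303),(138,387)])/4)
for p in [(180,235),(405,303),(365,497),(130,430)]: show("holdS",ray(S,sh(*p),.055))
print(sum(ray(S,sh(*p),.055) for p in [(180,235),(405,303),(365,497),(130,430)])/4)
show("lensT",ray(T,tl(180,158),.014)); show("lensS",ray(S,sl(171,362),.016))
a=ray(T,tl(180,158),.014);b=ray(T,tl(352,495),.018);show("hend",b); print(np.linalg.norm((a-b)[:2]),np.degrees(np.arctan2(*(a-b)[1::-1])))
b=ray(T,tl(235,262),.014);show("ferrule",b); print(np.linalg.norm((a-b)[:2]))
E
python3 m.py
```

```text
rim T [0.5613 0.0531 0.057 ]
floor T [0.5623 0.0545 0.018 ]
rim S [0.5686 0.0562 0.057 ]
postT [0.6617 0.0672 0.143 ]
postS [0.6652 0.0664 0.143 ]
post tri [0.6633 0.0661 0.1404 0.3962]
tip tri [0.6259 0.0609 0.1026 0.1443]
stick T [0.5038 0.2875 0.21  ]
stick S [0.509  0.2879 0.21  ]
sticktop tri [0.505  0.2875 0.2054 0.3242]
holdT [0.5237 0.338  0.055 ]
holdT [0.5556 0.2658 0.055 ]
holdT [0.4801 0.2348 0.055 ]
holdT [0.4529 0.308  0.055 ]
[0.50307924 0.28663518 0.055     ]
holdS [0.4853 0.2355 0.055 ]
holdS [0.4574 0.3085 0.055 ]
holdS [0.5298 0.3384 0.055 ]
holdS [0.5599 0.2665 0.055 ]
[0.50809492 0.28721581 0.055     ]
lensT [ 0.51   -0.2473  0.014 ]
lensS [ 0.5141 -0.2479  0.016 ]
hend [ 0.3925 -0.307   0.018 ]
0.13179847091498179 26.933037915899508
ferrule [ 0.4734 -0.2668  0.014 ]
0.0414086918415081
```

```bash
cat >> h.py <<'E'
def go(tx,ty,tz,n=10):
    s=observe(); R=s["tool_rot"]; d=np.array([tx,ty,tz])-s["position"]
    print("per-row", np.round(R.T@d/n,4), "total",np.round(R.T@d,4),"dist/row",np.linalg.norm(d)/n)
E
python3 -c "
from h import *
go(.506,.2875,.26,22)"
```

```text
per-row [-0.0272 -0.0264 -0.0026] total [-0.5987 -0.5799 -0.0571] dist/row 0.03797434269185082
```

jog_arm(dr=[[0, 0, 0], [0, 0, 0], [0, 0, 0], [0, 0, 0], [0, 0, 0], [0, 0, 0], [0, 0, 0], [0, 0, 0], [0, 0, 0], [0, 0, 0]], slide=[[-0.015, -0.0145, -0.006], [-0.03, -0.029, -0.006], [-0.03, -0.029, -0.006], [-0.03, -0.029, -0.006], [-0.03, -0.029, -0.006], [-0.03, -0.029, -0.006], [-0.03, -0.029, -0.006], [-0.03, -0.029, -0.006], [-0.03, -0.029, -0.006], [-0.03, -0.029, -0.003]], gripper=[1, 1, 1, 1, 1, 1, 1, 1, 1, 1], force=80)

```text
time_s: 1.3
position: [0.3615, -0.1234, 0.2603]
tool_rot: [[0.419, -0.908, 0.001], [-0.908, -0.419, -0.001], [0.001, -0.001, -1.0]]
ft_force: [0.5, -1.4, 0.2]
grip_width: 0.0852
```

jog_arm(dr=[[0, 0, 0], [0, 0, 0], [0, 0, 0], [0, 0, 0], [0, 0, 0], [0, 0, 0], [0, 0, 0], [0, 0, 0], [0, 0, 0], [0, 0, 0]], slide=[[-0.03, -0.029, 0], [-0.03, -0.029, 0], [-0.03, -0.029, 0], [-0.03, -0.029, 0], [-0.03, -0.029, 0], [-0.03, -0.029, 0], [-0.03, -0.029, 0], [-0.03, -0.029, 0], [-0.03, -0.029, 0], [-0.015, -0.0145, 0]], gripper=[0.3, 0.3, 0.3, 0.3, 0.3, 0.3, 0.3, 0.3, 0.3, 0.3])

```text
time_s: 2.3
position: [0.4921, 0.252, 0.2592]
tool_rot: [[0.421, -0.907, -0.001], [-0.907, -0.421, 0.0], [-0.0, 0.0, -1.0]]
ft_force: [-0.4, -1.3, 1.2]
grip_width: 0.0554
```

```bash
python3 -c "
from h import *
go(.506,.2875,.26,1);s=observe();print(s['position'],s['q'],s['grip_width'])
T=viewer.get_image('top');S=viewer.get_image('scene')
crop(T,150,190,270,290,6,'pics/t1.png');crop(S,380,180,500,380,3,'pics/s1.png')
p=s['position']
print(proj(T,p),proj(S,p))"
```

```text
per-row [-0.0263 -0.0276 -0.0008] total [-0.0263 -0.0276 -0.0008] dist/row 0.03811485385929775
[0.49208249 0.2520263  0.2591867 ] [1.48366729e+01 2.02241502e+01 6.74695411e+01 2.38094542e-02
 9.23306520e+01 7.99165150e+01] 0.055397768654519994
[201.99817914 246.69064844] [442.46231564 252.51510129]
```

View pics/t1.png

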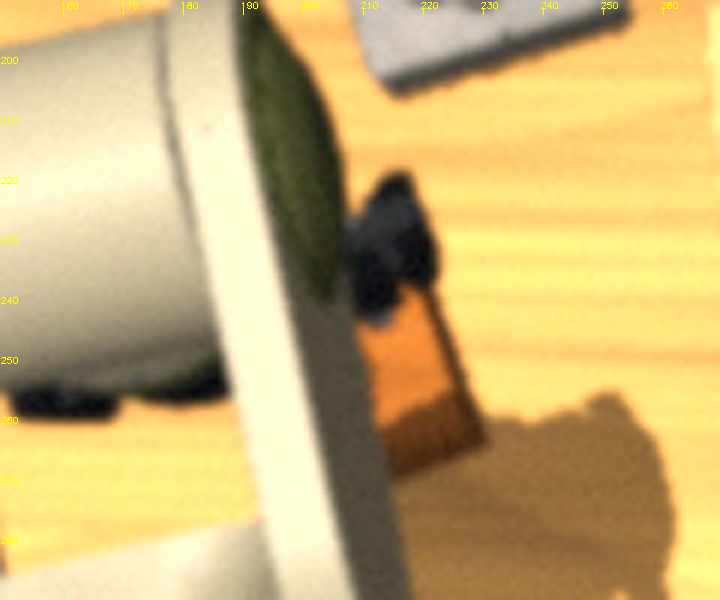

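View pics/s1.png

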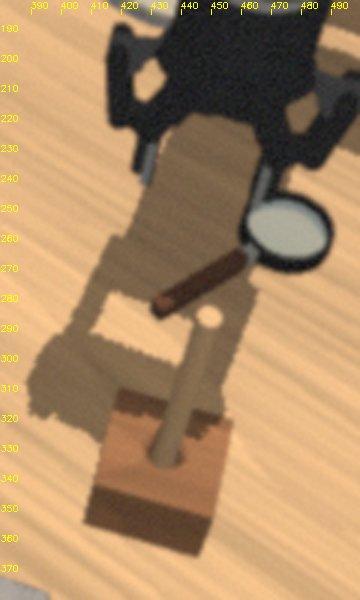

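jog_arm(dr=[[0, 0, 0], [0, 0, 0], [0, 0, 0], [0, 0, 0], [0, 0, 0], [0, 0, 0], [0, 0, 0], [0, 0, 0], [0, 0, 0], [0, 0, 0]], slide=[[-0.013, -0.0138, 0], [-0.0132, -0.0139, 0], [0, 0, 0.01], [0, 0, 0.02], [0, 0, 0.02], [0, 0, 0.01], [0, 0, 0], [0, 0, 0], [0, 0, 0], [0, 0, 0]], gripper=[0.3, 0.3, 0.3, 0.3, 0.3, 0.3, 0.3, 0.3, 0.3, 0.3])

```text
time_s: 3.4
position: [0.5062, 0.2847, 0.2006]
tool_rot: [[0.419, -0.908, 0.001], [-0.908, -0.419, 0.0], [0.0, -0.002, -1.0]]
ft_force: [0.1, 0.3, 0.4]
grip_width: 0.0555
```

```bash
python3 -c "
from h import *
go(.5065,.2875,.167,1);s=observe();print(s['position'],s['ft_force'])
S=viewer.get_image('scene')
crop(S,400,220,490,360,5,'pics/s2.png')
R=s['tool_rot']
for a in(-.0277,.0277):
  for b in (-.011,.011): print(proj(S,s['position']+R@[a,b,.006]))"
```

```text
per-row [-0.0025 -0.0014  0.0336] total [-0.0025 -0.0014  0.0336] dist/row 0.033676468966778145
[0.50623617 0.28465948 0.20055542] [0.10810948 0.29968047 0.38662759]
[461.42560758 296.87364944]
[462.86671396 287.36869219]
[430.95515117 289.65351398]
[432.77735611 280.32490213]
```

View pics/s2.png

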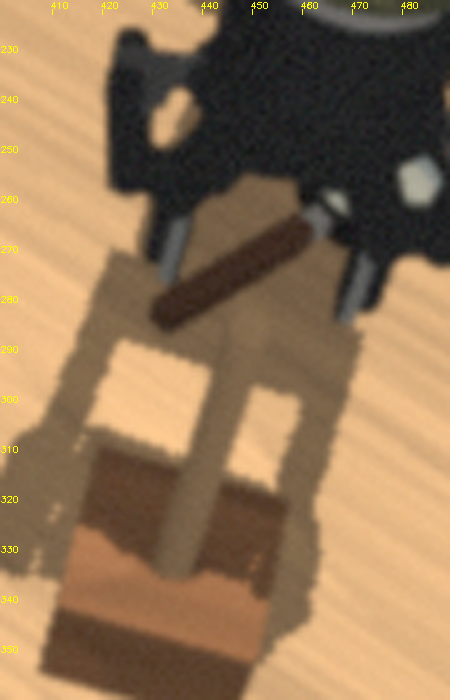

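```bash
python3 -c "
from h import *
s=observe();print(s['time_s'],s['position'],s['grip_width'])
S=viewer.get_image('scene')
S0=dict(S);S0['pixels']=cv2.imread('pics/scene0.png')
crop(S0,200,0,300,100,6,'pics/s00.png')
c,a=.4194,-.9078
R=np.array([[.4194,-.9078,0],[-.9078,-.4194,0],[0,0,-1.]])
p=np.array([.2306,-.499,.2021])
for x in(-.0425,.0425):
  for b in (-.011,.011): print(proj(S,p+R@[x,b,-.002]))
im=cv2.convertScaleAbs(S['pixels'],alpha=1.5)
def dot(X,c): q=proj(S,X); cv2.circle(im,(int(q[0]*1+.5),int(q[1]+.5)),1,c,-1)
p=s['position'];R=s['tool_rot']
for x in(-.0277,.0277):
  for b in (-.011,.011):
    for z in (.006,-.03): dot(p+R@[x,b,z],(0,0,255))
dot(p,(0,255,0))
for z in (0.055,.21): dot([.5065,.2875,z],(255,0,0))
cv2.imwrite('pics/s3.png',cv2.resize(im[200:380,380:520],None,fx=4,fy=4))
"
```

```text
3.45 [0.50615314 0.28469766 0.20036341] 0.055593987230823885
[264.15472775  64.5660686 ]
[266.96367338  60.0191457 ]
[233.43456962  59.05064735]
[236.4943909  54.5962065]
```

View pics/s3.png

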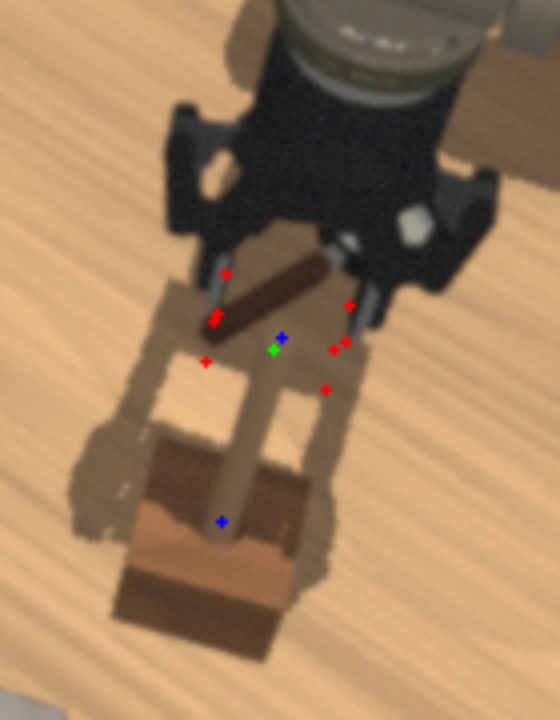

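View pics/s00.png

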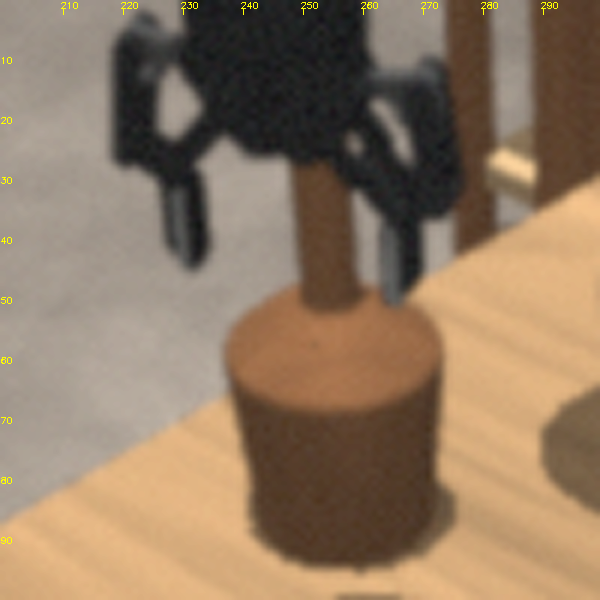

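jog_arm(dr=[[0, 0, 0], [0, 0, 0], [0, 0, 0], [0, 0, 0], [0, 0, 0], [0, 0, 0], [0, 0, 0], [0, 0, 0], [0, 0, 0], [0, 0, 0]], slide=[[-0.0025, -0.0014, 0.005], [0, 0, 0.01], [0, 0, 0.01], [0, 0, 0.0085], [0, 0, 0], [0, 0, 0], [0, 0, 0], [0, 0, 0], [0, 0, 0], [0, 0, 0]], gripper=[0.3, 0.3, 0.3, 0.3, 0.3, 0.3, 0.3, 0.3, 0.3, 0.3])

```text
time_s: 4.5
position: [0.5062, 0.2875, 0.1664]
tool_rot: [[0.419, -0.908, 0.0], [-0.908, -0.419, 0.0], [0.0, -0.0, -1.0]]
ft_force: [0.2, 0.4, -0.3]
grip_width: 0.0553
```

```bash
python3 -c "
from h import *
go(.5065,.2875,.167,1);s=observe();print(s['position'],s['ft_force'])
S=viewer.get_image('scene')
im=cv2.convertScaleAbs(S['pixels'],alpha=1.7)
im=cv2.resize(im[220:370,390:500],None,fx=5,fy=5,interpolation=cv2.INTER_CUBIC)
cv2.imwrite('pics/s4.png',im)
"
```

```text
per-row [ 0.0001 -0.0002 -0.0006] total [ 0.0001 -0.0002 -0.0006] dist/row 0.0006519407923272507
[0.50623939 0.28753934 0.16640371] [ 0.23310556  0.40578174 -0.33982987]
```

View pics/s4.png

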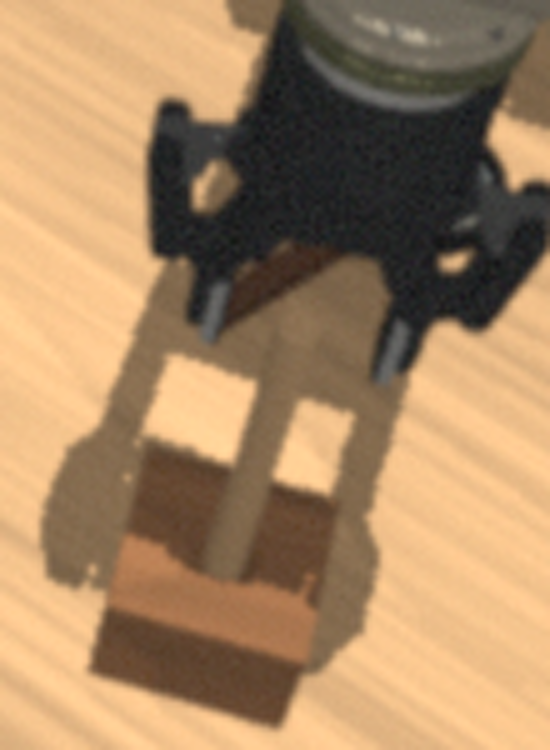

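jog_arm(dr=[[0, 0, 0], [0, 0, 0], [0, 0, 0], [0, 0, 0], [0, 0, 0], [0, 0, 0], [0, 0, 0], [0, 0, 0], [0, 0, 0], [0, 0, 0]], slide=[[0, 0, 0], [0, 0, 0], [0, 0, 0], [0, 0, 0], [0, 0, 0], [0, 0, 0], [0, 0, 0], [0, 0, 0], [0, 0, 0], [0, 0, 0]], gripper=[-1, -1, -1, -1, -1, -1, -1, -1, -1, -1], force=60)

```text
time_s: 5.55
position: [0.5063, 0.2876, 0.1664]
tool_rot: [[0.419, -0.908, 0.0], [-0.908, -0.419, 0.0], [0.0, -0.0, -1.0]]
ft_force: [0.1, -0.3, 3.6]
grip_width: 0.0131
```

```bash
python3 -c "
from h import *
s=observe();print(s['position'],s['ft_force'],s['wrist_torque'],s['grip_width'])
S=viewer.get_image('scene')
im=cv2.convertScaleAbs(S['pixels'],alpha=1.7)
im=cv2.resize(im[220:370,390:500],None,fx=5,fy=5,interpolation=cv2.INTER_CUBIC)
cv2.imwrite('pics/s5.png',im)
"
```

```text
[0.50629057 0.28755137 0.16642317] [ 0.06605113 -0.33615328  3.57880944] [-0.02903576 -0.04466201 -0.01475397] 0.013089768052565069
```

View pics/s5.png

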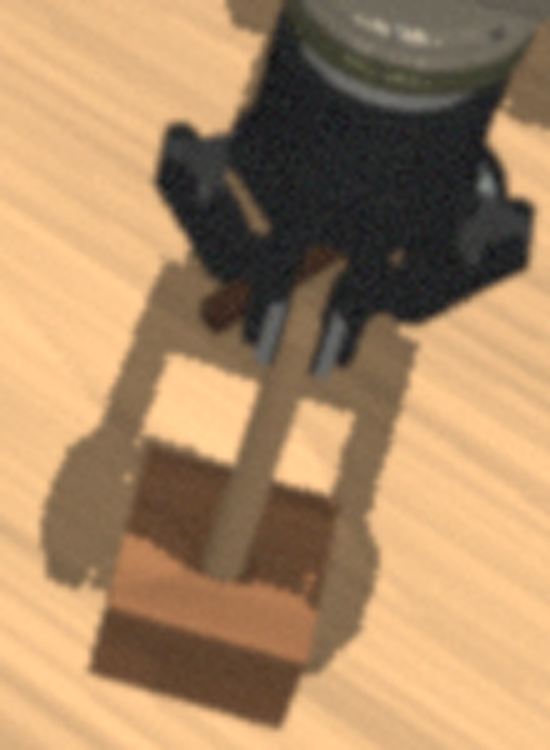

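```bash
python3 -c "
from h import *
T=viewer.get_image('top');S=viewer.get_image('scene')
print(proj(T,[0,0,0]),proj(S,[0,0,0]),proj(T,[0,0,.02]),proj(S,[0,0,.02]))
im=cv2.convertScaleAbs(T['pixels'],alpha=1.5)
cv2.imwrite('pics/t5.png',im)
im=cv2.convertScaleAbs(S['pixels'],alpha=1.5)
cv2.imwrite('pics/s6.png',im)
"
```

```text
[320.29985235 467.67945047] [445.58377233 159.71418691] [320.23832548 470.06520265] [446.95620716 154.13880709]
```

View pics/t5.png

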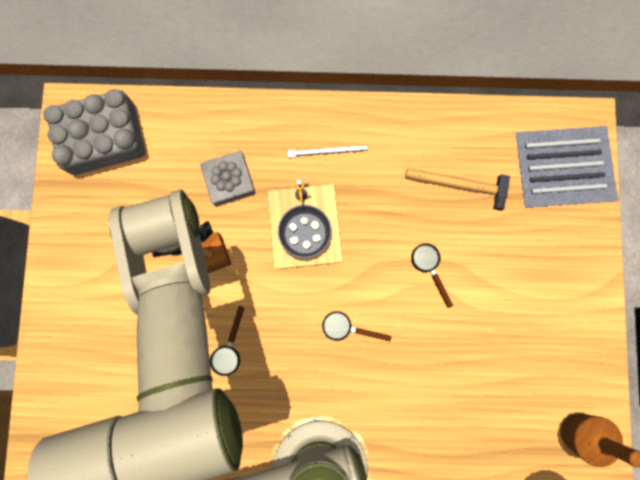

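View pics/s6.png

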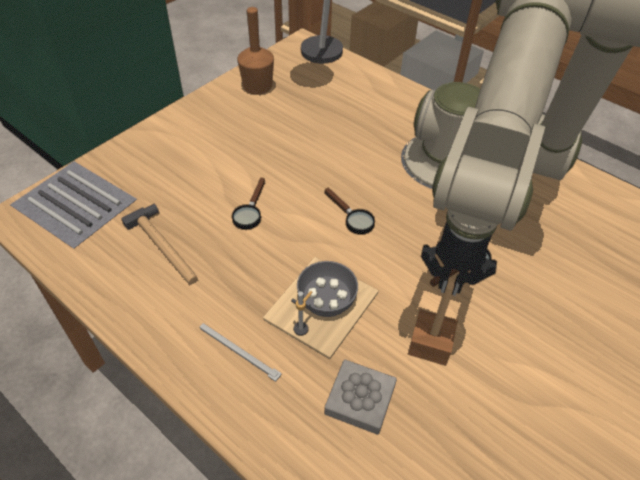

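```bash
python3 -c "
from h import *
S=viewer.get_image('scene')
im=S['pixels'][255:315,420:480].astype(float)
im=np.clip(im*2.2,0,255).astype(np.uint8)
im=cv2.resize(im,None,fx=10,fy=10,interpolation=cv2.INTER_CUBIC)
cv2.imwrite('pics/s7.png',im)
for z in (.21,.2,.18,.16): print(z,(proj(S,[.5075,.2878,z])-[420,255])*10)
"
```

```text
0.21 [296.46081408 298.90273933]
0.2 [285.97721214 331.22018116]
0.18 [265.45950247 394.46942435]
0.16 [245.52000629 455.93622858]
```

View pics/s7.png

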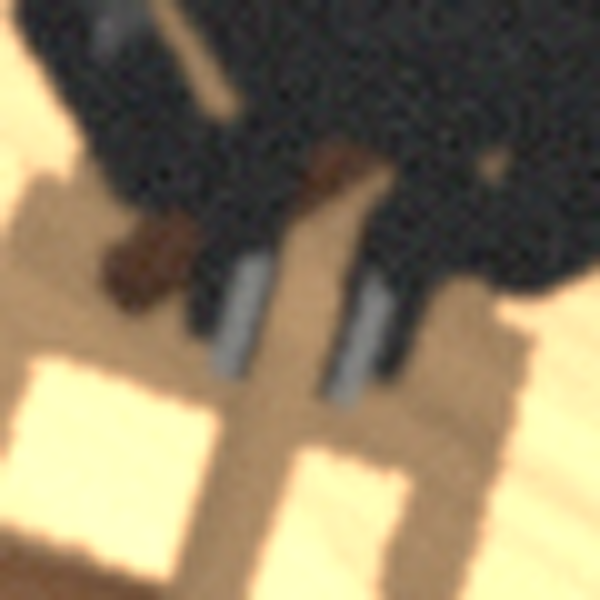

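```bash
python3 -c "
from h import *
T=viewer.get_image('top');s=observe();p=s['position'];R=s['tool_rot']
im=cv2.convertScaleAbs(T['pixels'],alpha=2)
im=cv2.resize(im[200:300,140:250],None,fx=6,fy=6,interpolation=cv2.INTER_CUBIC)
for a in (0,.045,.057):
  for z,c in ((-.055,(0,0,255)),(-.105,(255,0,0))):
    for b in (-.0135,.0135):
      q=(proj(T,p+R@[a,b,z])-[140,200])*6; cv2.circle(im,(int(q[0]),int(q[1])),3,c,-1)
cv2.imwrite('pics/t7.png',im)
"
```

```text
(no output)
```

View pics/t7.png

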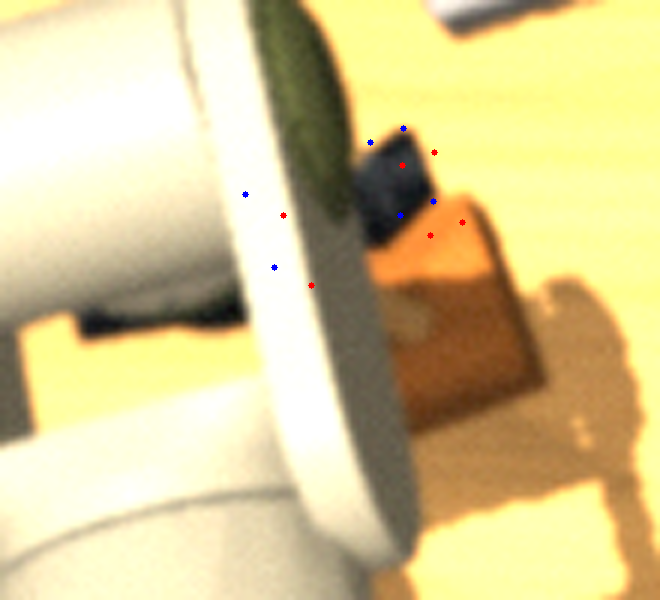

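The measured grip width is 13 mm on a 16 mm stick, and in both views the pads look about 30-40 mm higher than the tool frame says. I may be holding only the top of the stick, so I'll open, go 16 mm lower (safe under either reading) and grip again.

jog_arm(dr=[[0, 0, 0], [0, 0, 0], [0, 0, 0], [0, 0, 0], [0, 0, 0], [0, 0, 0], [0, 0, 0], [0, 0, 0], [0, 0, 0], [0, 0, 0]], slide=[[0, 0, 0], [0, 0, 0], [0, 0, 0.004], [0, 0, 0.004], [0, 0, 0.004], [0, 0, 0.004], [0, 0, 0], [0, 0, 0], [0, 0, 0], [0, 0, 0]], gripper=[-0.2, -0.2, -0.2, -0.2, -0.2, -0.2, -1, -1, -1, -1], force=60)

```text
time_s: 6.8
position: [0.5062, 0.2876, 0.1504]
tool_rot: [[0.419, -0.908, 0.0], [-0.908, -0.419, 0.0], [0.0, -0.0, -1.0]]
ft_force: [-0.3, 0.1, -0.1]
grip_width: 0.0139
```

```bash
python3 -c "
from h import *
S=viewer.get_image('scene')
im=S['pixels'][255:335,410:490].astype(float)
im=np.clip(im*2.2,0,255).astype(np.uint8)
im=cv2.resize(im,None,fx=8,fy=8,interpolation=cv2.INTER_CUBIC)
cv2.imwrite('pics/s8.png',im);s=observe();print(s['ft_force'],s['grip_width'],s['position'],s['joint_efforts'])
"
```

```text
[0.35974945 0.1859249  0.06604002] 0.013918731791211864 [0.50618138 0.28754849 0.15031992] [-2.94618527e-03 -4.91890025e+01 -2.22844183e+01  2.61997997e-05
 -1.76561134e-04 -6.33022773e-05]
```

View pics/s8.png

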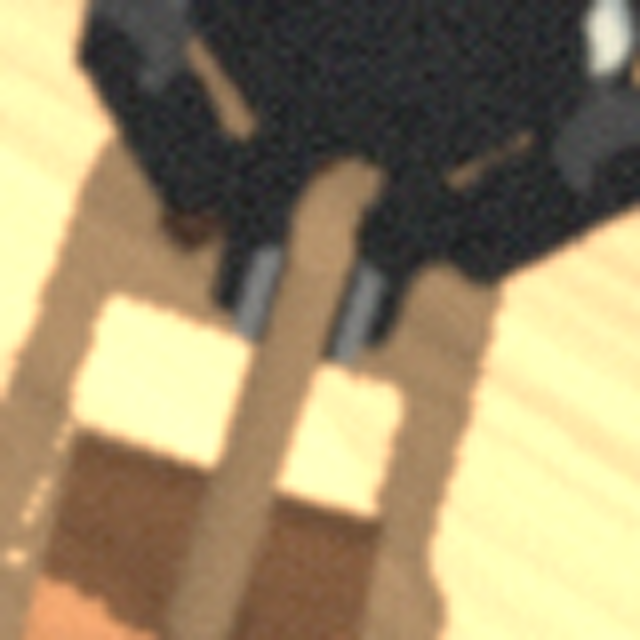

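jog_arm(dr=[[0, 0, 0], [0, 0, 0], [0, 0, 0], [0, 0, 0], [0, 0, 0], [0, 0, 0], [0, 0, 0], [0, 0, 0], [0, 0, 0], [0, 0, 0]], slide=[[0, 0, 0], [0, 0, -0.005], [0, 0, -0.01], [0, 0, -0.015], [0, 0, -0.015], [0, 0, -0.015], [0, 0, -0.01], [0, 0, -0.01], [0, 0, 0], [0, 0, 0]], gripper=[-1, -1, -1, -1, -1, -1, -1, -1, -1, -1], force=60)

```text
time_s: 7.85
position: [0.5061, 0.2875, 0.23]
tool_rot: [[0.419, -0.908, -0.0], [-0.908, -0.419, -0.0], [-0.0, 0.0, -1.0]]
ft_force: [0.3, 0.7, -1.0]
grip_width: 0.0146
```

```bash
python3 -c "
from h import *
S=viewer.get_image('scene')
im=S['pixels'][210:370,400:500].astype(float)
im=np.clip(im*2,0,255).astype(np.uint8)
im=cv2.resize(im,None,fx=5,fy=5,interpolation=cv2.INTER_CUBIC)
cv2.imwrite('pics/s9.png',im);s=observe();print(s['ft_force'],s['grip_width'],s['position'])
"
```

```text
[-0.86190997  0.04355857  0.40622292] 0.014556999701966604 [0.50596179 0.2874273  0.22963123]
```

View pics/s9.png

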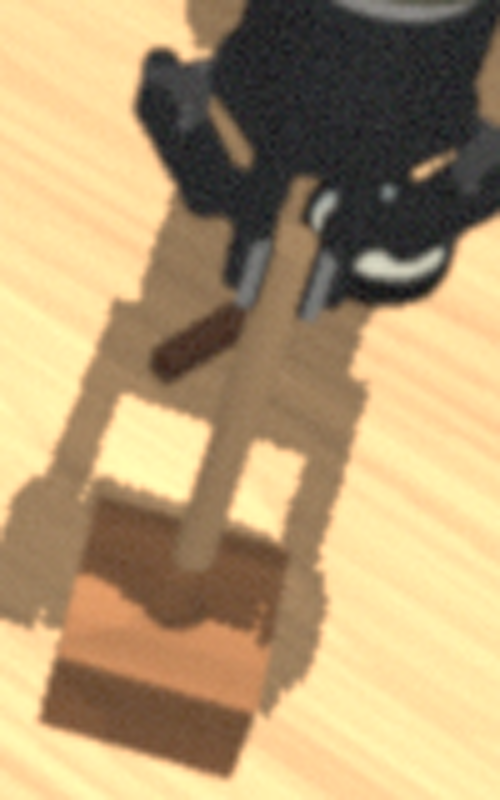

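```bash
python3 -c "
from h import *
S=viewer.get_image('scene')
for z in (.09,.10,.2,.22,.24,.26,.28,.29,.31):
  print(z,np.round((proj(S,[.507,.2877,z])-[400,210])*5))
"
```

```text
0.09 [190. 553.]
0.1 [195. 539.]
0.2 [243. 390.]
0.22 [254. 357.]
0.24 [265. 324.]
0.26 [276. 289.]
0.28 [288. 253.]
0.29 [294. 235.]
0.31 [306. 198.]
```

```bash
cat > ov.py <<'E'
from h import *
T=viewer.get_image("top");S=viewer.get_image("scene")
def ov(d,c,x0,y0,x1,y1,k,name,post=None):
    im=cv2.convertScaleAbs(cv2.resize(d["pixels"][y0:y1,x0:x1],None,fx=k,fy=k,interpolation=cv2.INTER_CUBIC),alpha=1.5)
    a=np.linspace(0,6.283,90)
    for r,z,col in ((.062,.057,(0,0,255)),(.048,.018,(0,255,0))):
        for t in a:
            q=(proj(d,[c[0]+r*np.cos(t),c[1]+r*np.sin(t),z])-[x0,y0]+.5)*k
            cv2.circle(im,(int(q[0]),int(q[1])),1,col,-1)
    cv2.imwrite(name,im)
import sys
ov(T,(.562,.0535),265,175,350,275,5,"pics/ovt.png"); ov(S,(.567,.055),260,255,390,355,5,"pics/ovs.png")
a=cv2.imread("pics/ovt.png");b=cv2.imread("pics/ovs.png");h=max(a.shape[0],b.shape[0])
pad=lambda x:cv2.copyMakeBorder(x,0,h-x.shape[0],0,0,0)
o=np.hstack([pad(a),pad(b)]);cv2.imwrite("pics/ov.png",cv2.resize(o,(800,int(o.shape[0]*800/o.shape[1]))))
E
python3 ov.py
```

```text
(no output)
```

View pics/ov.png

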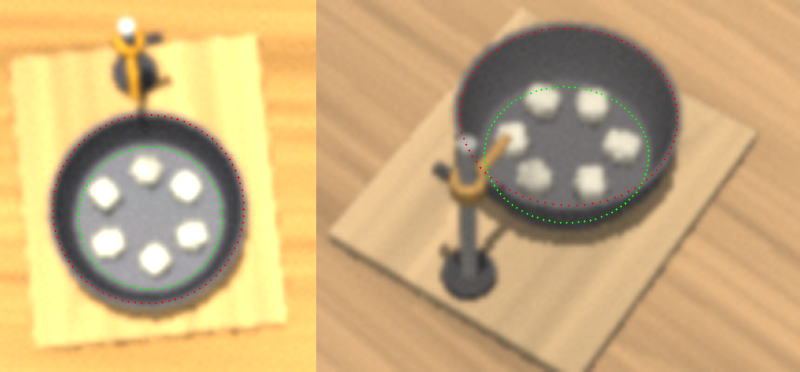

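jog_arm(dr=[[0, 0, 0], [0, 0, 0], [0, 0, 0], [0, 0, 0], [0, 0, 0], [0, 0, 0], [0, 0, 0], [0, 0, 0], [0, 0, 0], [0, 0, 0]], slide=[[0.01, 0.002, 0], [0.02, 0.004, 0], [0.03, 0.0055, 0], [0.035, 0.0065, 0], [0.035, 0.0065, 0], [0.035, 0.0065, 0], [0.03, 0.0055, 0], [0.025, 0.0045, 0], [0.0163, 0.0036, 0], [0, 0, 0]], gripper=[-1, -1, -1, -1, -1, -1, -1, -1, -1, -1], force=80)

```text
time_s: 9.05
position: [0.565, 0.0523, 0.2299]
tool_rot: [[0.417, -0.909, -0.0], [-0.909, -0.417, -0.0], [-0.0, 0.001, -1.0]]
ft_force: [-0.7, 0.5, -0.5]
grip_width: 0.0137
```

```bash
python3 -c "
from h import *
go(.5645,.0543,.165,1)
T=viewer.get_image('top');S=viewer.get_image('scene')
s=observe();print(s['position'],s['grip_width'])
p=s['position'];print((proj(S,[p[0],p[1],.09])-[250,180])*4)
crop(S,250,180,400,330,4,'pics/s10.png');crop(T,230,150,370,290,4,'pics/t10.png')"
```

```text
per-row [-0.002  -0.0004  0.0649] total [-0.002  -0.0004  0.0649] dist/row 0.06494833264968618
[0.5646079  0.05446843 0.23013416] 0.01378994259174621
[313.27818371 380.02392256]
```

View pics/s10.png

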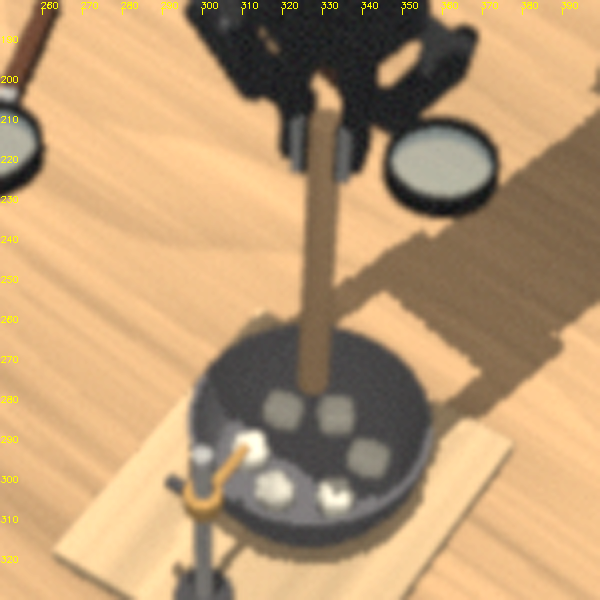

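View pics/t10.png

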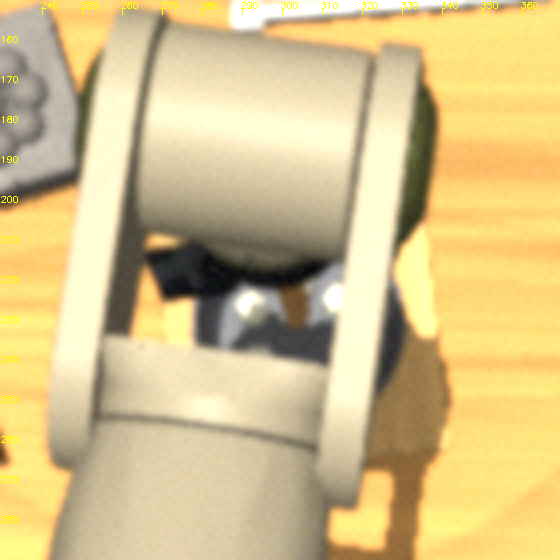

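jog_arm(dr=[[0, 0, 0], [0, 0, 0], [0, 0, 0], [0, 0, 0], [0, 0, 0], [0, 0, 0], [0, 0, 0], [0, 0, 0], [0, 0, 0], [0, 0, 0]], slide=[[0, 0, 0.005], [0, 0, 0.01], [0, 0, 0.012], [0, 0, 0.012], [0, 0, 0.01], [0, 0, 0.008], [0, 0, 0.005], [0, 0, 0.003], [0, 0, 0], [0, 0, 0]], gripper=[-1, -1, -1, -1, -1, -1, -1, -1, -1, -1], force=80)

```text
time_s: 10.15
position: [0.565, 0.0543, 0.1656]
tool_rot: [[0.419, -0.908, 0.001], [-0.908, -0.419, -0.0], [0.0, -0.001, -1.0]]
ft_force: [-1.0, -0.3, -1.0]
grip_width: 0.0138
```

```bash
python3 -c "
from h import *
s=observe();print(s['position'],s['grip_width'],s['ft_force'])
S=viewer.get_image('scene')
crop(S,280,220,380,330,5,'pics/s11.png')
# chips angles in stand world
T=viewer.get_image('top')
for X,Y in ((236,272),(299,300),(309,378),(249,417),(174,390),(167,310)):
  q=ray(T,((X+.5)/6-.5+265,(Y+.5)/6-.5+175),.034)-np.array([.562,.0535,0]); R=s['tool_rot']; u=R.T@q; print(np.round(q[:2],4),'tool',np.round(u[:2],4),np.degrees(np.arctan2(u[1],u[0])))
r=.025
a=np.arange(0,361,18);print(np.round(np.diff(np.c_[r*np.cos(np.radians(a)),r*np.sin(np.radians(a))],axis=0),4).tolist())
"
```

```text
[0.5650021  0.0542734  0.16557914] 0.01380577706186563 [-0.9879263  -0.34385264 -1.00033551]
[0.0303 0.003 ] tool [ 0.01   -0.0288] -70.90116060189183
[ 0.0193 -0.0232] tool [ 0.0292 -0.0078] -14.937134218493942
[-0.013  -0.0283] tool [0.0202 0.0236] 49.42629354421823
[-0.0297 -0.0042] tool [-0.0087  0.0287] 106.76307124347339
[-0.0194  0.0269] tool [-0.0325  0.0063] 168.95336293875096
[0.0137 0.0309] tool [-0.0223 -0.0254] -131.26373747201805
[[-0.0012, 0.0077], [-0.0036, 0.007], [-0.0055, 0.0055], [-0.007, 0.0036], [-0.0077, 0.0012], [-0.0077, -0.0012], [-0.007, -0.0036], [-0.0055, -0.0055], [-0.0036, -0.007], [-0.0012, -0.0077], [0.0012, -0.0077], [0.0036, -0.007], [0.0055, -0.0055], [0.007, -0.0036], [0.0077, -0.0012], [0.0077, 0.0012], [0.007, 0.0036], [0.0055, 0.0055], [0.0036, 0.007], [0.0012, 0.0077]]
```

View pics/s11.png

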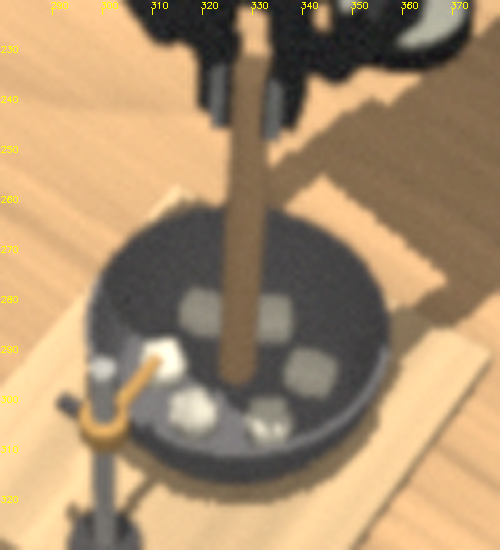

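```bash
python3 -c "
import numpy as np
a=np.radians(17+12*np.arange(0,41));r=.026
P=np.c_[r*np.cos(a),r*np.sin(a)]
D=np.round(np.diff(P,axis=0),4)
for i in range(0,40,10): print([[float(x),float(y),0] for x,y in D[i:i+10]])
"
```

```text
[[-0.0021, 0.005, 0], [-0.0031, 0.0045, 0], [-0.004, 0.0037, 0], [-0.0047, 0.0028, 0], [-0.0051, 0.0018, 0], [-0.0054, 0.0007, 0], [-0.0054, -0.0005, 0], [-0.0052, -0.0016, 0], [-0.0048, -0.0026, 0], [-0.0041, -0.0036, 0]]
[[-0.0033, -0.0043, 0], [-0.0023, -0.0049, 0], [-0.0012, -0.0053, 0], [-0.0001, -0.0054, 0], [0.001, -0.0053, 0], [0.0021, -0.005, 0], [0.0031, -0.0045, 0], [0.004, -0.0037, 0], [0.0047, -0.0028, 0], [0.0051, -0.0018, 0]]
[[0.0054, -0.0007, 0], [0.0054, 0.0005, 0], [0.0052, 0.0016, 0], [0.0048, 0.0026, 0], [0.0041, 0.0036, 0], [0.0033, 0.0043, 0], [0.0023, 0.0049, 0], [0.0012, 0.0053, 0], [0.0001, 0.0054, 0], [-0.001, 0.0053, 0]]
[[-0.0021, 0.005, 0], [-0.0031, 0.0045, 0], [-0.004, 0.0037, 0], [-0.0047, 0.0028, 0], [-0.0051, 0.0018, 0], [-0.0054, 0.0007, 0], [-0.0054, -0.0005, 0], [-0.0052, -0.0016, 0], [-0.0048, -0.0026, 0], [-0.0041, -0.0036, 0]]
```

First call: move out 26 mm, then the first 6 arc rows.

jog_arm(dr=[[0, 0, 0], [0, 0, 0], [0, 0, 0], [0, 0, 0], [0, 0, 0], [0, 0, 0], [0, 0, 0], [0, 0, 0], [0, 0, 0], [0, 0, 0]], slide=[[0.006, 0.002, 0], [0.006, 0.002, 0], [0.006, 0.002, 0], [0.0065, 0.0016, 0], [-0.0021, 0.005, 0], [-0.0031, 0.0045, 0], [-0.004, 0.0037, 0], [-0.0047, 0.0028, 0], [-0.0051, 0.0018, 0], [-0.0054, 0.0007, 0]], gripper=[-1, -1, -1, -1, -1, -1, -1, -1, -1, -1], force=80)

```text
time_s: 11.25
position: [0.5407, 0.0437, 0.1653]
tool_rot: [[0.42, -0.908, -0.0], [-0.908, -0.42, -0.0], [0.0, 0.0, -1.0]]
ft_force: [0.7, -0.3, -0.4]
grip_width: 0.0136
```

```bash
python3 -c "
from h import *
s=observe();print(s['position'],s['grip_width'],s['ft_force'])
S=viewer.get_image('scene')
crop(S,280,220,380,330,5,'pics/s12.png')
"
```

```text
[0.54070062 0.04373241 0.16531625] 0.013581705857972356 [ 0.72978453 -0.2693667  -0.37053627]
```

View pics/s12.png

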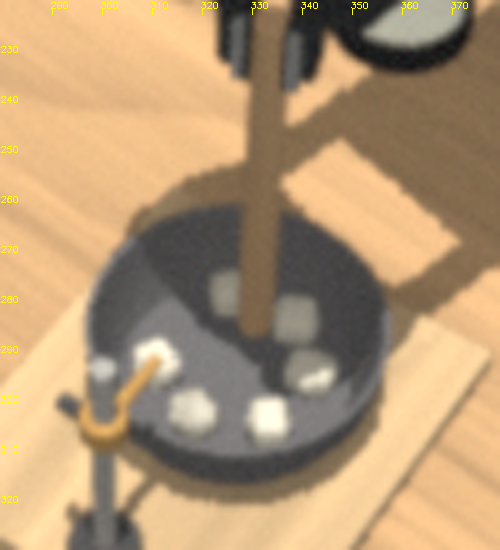

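Chips are moving gently and the stick stays firm. I'll continue the circle.

jog_arm(dr=[[0, 0, 0], [0, 0, 0], [0, 0, 0], [0, 0, 0], [0, 0, 0], [0, 0, 0], [0, 0, 0], [0, 0, 0], [0, 0, 0], [0, 0, 0]], slide=[[-0.0054, -0.0005, 0], [-0.0052, -0.0016, 0], [-0.0048, -0.0026, 0], [-0.0041, -0.0036, 0], [-0.0033, -0.0043, 0], [-0.0023, -0.0049, 0], [-0.0012, -0.0053, 0], [-0.0001, -0.0054, 0], [0.001, -0.0053, 0], [0.0021, -0.005, 0]], gripper=[-1, -1, -1, -1, -1, -1, -1, -1, -1, -1])

```text
time_s: 12.3
position: [0.5673, 0.0798, 0.1655]
tool_rot: [[0.419, -0.908, 0.001], [-0.908, -0.419, -0.002], [0.003, -0.0, -1.0]]
ft_force: [0.1, -4.4, 1.8]
grip_width: 0.0139
```

jog_arm(dr=[[0, 0, 0], [0, 0, 0], [0, 0, 0], [0, 0, 0], [0, 0, 0], [0, 0, 0], [0, 0, 0], [0, 0, 0], [0, 0, 0], [0, 0, 0]], slide=[[0.0031, -0.0045, 0], [0.004, -0.0037, 0], [0.0047, -0.0028, 0], [0.0051, -0.0018, 0], [0.0054, -0.0007, 0], [0.0054, 0.0005, 0], [0.0052, 0.0016, 0], [0.0048, 0.0026, 0], [0.0041, 0.0036, 0], [0.0033, 0.0043, 0]], gripper=[-1, -1, -1, -1, -1, -1, -1, -1, -1, -1])

```text
time_s: 13.3
position: [0.5855, 0.0397, 0.1651]
tool_rot: [[0.419, -0.908, -0.001], [-0.908, -0.419, 0.0], [-0.001, 0.001, -1.0]]
ft_force: [-2.5, 1.4, 0.1]
grip_width: 0.0135
```

```bash
python3 -c "
from h import *
s=observe();print(s['position'],s['grip_width'],s['ft_force'])
S=viewer.get_image('scene')
crop(S,280,220,380,330,5,'pics/s13.png')
"
```

```text
[0.58550207 0.03973484 0.16507884] 0.01348649201041288 [-2.46811784  1.41447957  0.07504603]
```

View pics/s13.png

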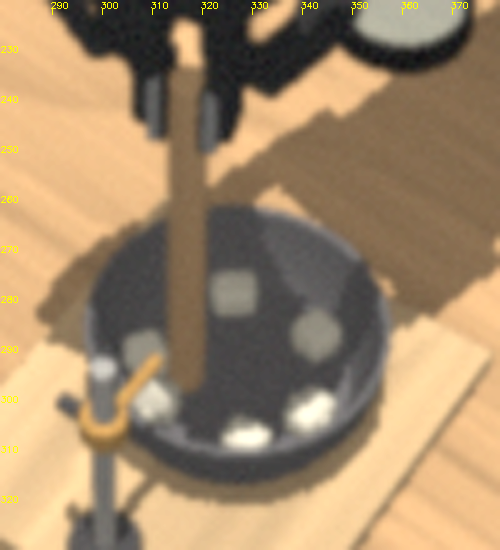

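```bash
python3 -c "
import numpy as np
k=np.arange(0,31);a=np.radians(329+12*k);r=.026+np.minimum(k,4)*.001
P=np.c_[r*np.cos(a),r*np.sin(a)]
D=np.round(np.diff(P,axis=0),4)
for i in range(0,30,10): print([[float(x),float(y),0] for x,y in D[i:i+10]])
print(P[20],P[30])
"
```

```text
[[0.0032, 0.0046, 0], [0.0023, 0.0054, 0], [0.0011, 0.0059, 0], [-0.0002, 0.0062, 0], [-0.0025, 0.0058, 0], [-0.0036, 0.0051, 0], [-0.0046, 0.0043, 0], [-0.0054, 0.0032, 0], [-0.0059, 0.002, 0], [-0.0062, 0.0008, 0]]
[[-0.0062, -0.0005, 0], [-0.006, -0.0018, 0], [-0.0055, -0.003, 0], [-0.0047, -0.0041, 0], [-0.0038, -0.005, 0], [-0.0027, -0.0057, 0], [-0.0014, -0.0061, 0], [-0.0001, -0.0063, 0], [0.0012, -0.0062, 0], [0.0025, -0.0058, 0]]
[[0.0036, -0.0051, 0], [0.0046, -0.0043, 0], [0.0054, -0.0032, 0], [0.0059, -0.002, 0], [0.0062, -0.0008, 0], [0.0062, 0.0005, 0], [0.006, 0.0018, 0], [0.0055, 0.003, 0], [0.0047, 0.0041, 0], [0.0038, 0.005, 0]]
[-0.02623859 -0.01454429] [ 0.02571502 -0.01545114]
```

jog_arm(dr=[[0, 0, 0], [0, 0, 0], [0, 0, 0], [0, 0, 0], [0, 0, 0], [0, 0, 0], [0, 0, 0], [0, 0, 0], [0, 0, 0], [0, 0, 0]], slide=[[0.0032, 0.0046, 0], [0.0023, 0.0054, 0], [0.0011, 0.0059, 0], [-0.0002, 0.0062, 0], [-0.0025, 0.0058, 0], [-0.0036, 0.0051, 0], [-0.0046, 0.0043, 0], [-0.0054, 0.0032, 0], [-0.0059, 0.002, 0], [-0.0062, 0.0008, 0]], gripper=[-1, -1, -1, -1, -1, -1, -1, -1, -1, -1])

```text
time_s: 14.35
position: [0.5382, 0.0425, 0.1659]
tool_rot: [[0.419, -0.908, 0.003], [-0.908, -0.419, 0.001], [0.0, -0.003, -1.0]]
ft_force: [3.3, 2.9, 1.6]
grip_width: 0.014
```

jog_arm(dr=[[0, 0, 0], [0, 0, 0], [0, 0, 0], [0, 0, 0], [0, 0, 0], [0, 0, 0], [0, 0, 0], [0, 0, 0], [0, 0, 0], [0, 0, 0]], slide=[[-0.0062, -0.0005, 0], [-0.006, -0.0018, 0], [-0.0055, -0.003, 0], [-0.0047, -0.0041, 0], [-0.0038, -0.005, 0], [-0.0027, -0.0057, 0], [-0.0014, -0.0061, 0], [-0.0001, -0.0063, 0], [0.0012, -0.0062, 0], [0.0025, -0.0058, 0]], gripper=[-1, -1, -1, -1, -1, -1, -1, -1, -1, -1])

```text
time_s: 15.35
position: [0.5652, 0.084, 0.1643]
tool_rot: [[0.42, -0.908, -0.006], [-0.908, -0.42, -0.002], [-0.001, 0.007, -1.0]]
ft_force: [0.5, -4.0, 0.4]
grip_width: 0.0134
```

```bash
python3 -c "
from h import *
s=observe();print(s['position'],s['grip_width'],s['ft_force'])
S=viewer.get_image('scene')
crop(S,280,220,380,330,5,'pics/s14.png')
"
```

```text
[0.56515805 0.08398    0.16426758] 0.01336711290189356 [ 0.49763802 -4.01319419  0.38753526]
```

View pics/s14.png

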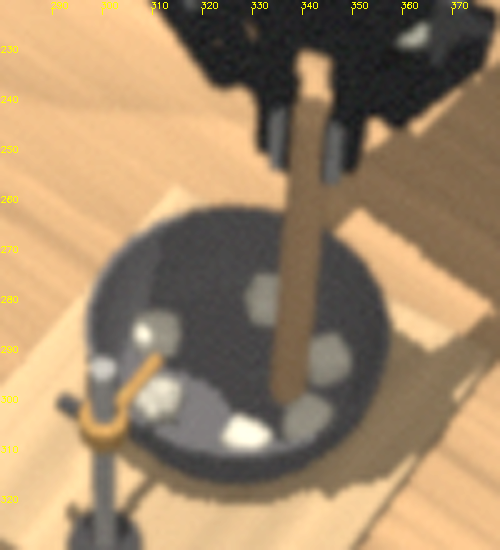

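jog_arm(dr=[[0, 0, 0], [0, 0, 0], [0, 0, 0], [0, 0, 0], [0, 0, 0], [0, 0, 0], [0, 0, 0], [0, 0, 0], [0, 0, 0], [0, 0, 0]], slide=[[0.0036, -0.0051, 0], [0.0046, -0.0043, 0], [0.0054, -0.0032, 0], [0.0059, -0.002, 0], [0.0062, -0.0008, 0], [0.0062, 0.0005, 0], [0.006, 0.0018, 0], [0.0055, 0.003, 0], [0.0047, 0.0041, 0], [0.0038, 0.005, 0]], gripper=[-1, -1, -1, -1, -1, -1, -1, -1, -1, -1])

```text
time_s: 16.4
position: [0.5886, 0.038, 0.1651]
tool_rot: [[0.419, -0.908, -0.002], [-0.908, -0.419, 0.002], [-0.002, 0.001, -1.0]]
ft_force: [-3.4, 2.9, 1.8]
grip_width: 0.0135
```

jog_arm(dr=[[0, 0, 0], [0, 0, 0], [0, 0, 0], [0, 0, 0], [0, 0, 0], [0, 0, 0], [0, 0, 0], [0, 0, 0], [0, 0, 0], [0, 0, 0]], slide=[[0.0027, 0.0057, 0], [0.0014, 0.0061, 0], [0.0001, 0.0063, 0], [-0.0012, 0.0062, 0], [-0.0025, 0.0058, 0], [-0.0036, 0.0051, 0], [-0.0046, 0.0043, 0], [-0.0054, 0.0032, 0], [-0.0059, 0.002, 0], [-0.0062, 0.0008, 0]], gripper=[-1, -1, -1, -1, -1, -1, -1, -1, -1, -1])

```text
time_s: 17.4
position: [0.5386, 0.0416, 0.166]
tool_rot: [[0.419, -0.908, 0.004], [-0.908, -0.419, -0.001], [0.002, -0.003, -1.0]]
ft_force: [5.1, 0.1, 1.3]
grip_width: 0.0138
```

```bash
python3 -c "
from h import *
s=observe();print(s['position'],s['grip_width'],s['ft_force'])
S=viewer.get_image('scene');T=viewer.get_image('top')
crop(S,280,220,380,330,5,'pics/s15.png')
crop(T,265,175,350,275,5,'pics/t15.png')
"
```

```text
[0.53858296 0.04163775 0.16596946] 0.013846930924836041 [5.05174156 0.12007108 1.32100099]
```

View pics/s15.png

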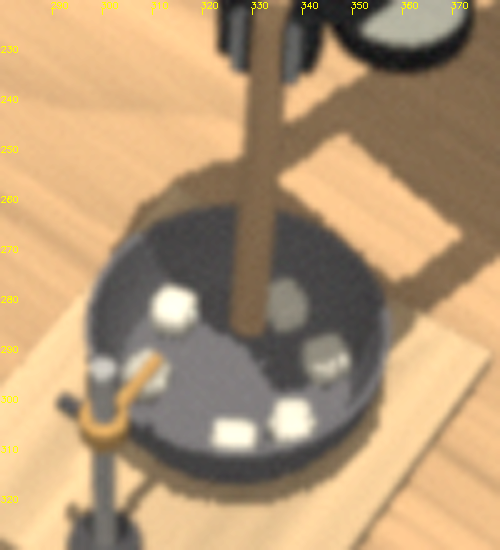

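View pics/t15.png

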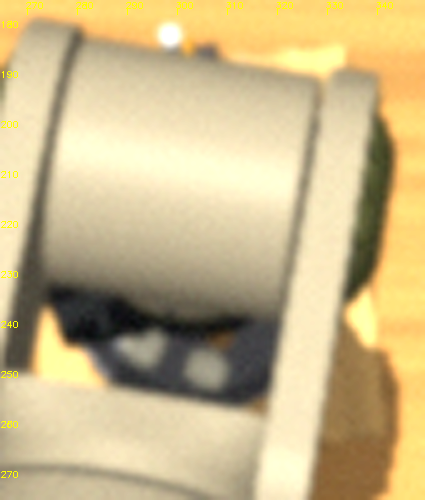

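jog_arm(dr=[[0, 0, 0], [0, 0, 0], [0, 0, 0], [0, 0, 0], [0, 0, 0], [0, 0, 0], [0, 0, 0], [0, 0, 0], [0, 0, 0], [0, 0, 0]], slide=[[0, -0.007, 0], [0, -0.007, 0], [0, -0.0074, 0], [0, -0.0074, 0], [0, 0, -0.005], [0, 0, -0.01], [0, 0, -0.015], [0, 0, -0.015], [0, 0, -0.015], [0, 0, -0.01]], gripper=[-1, -1, -1, -1, -1, -1, -1, -1, -1, -1])

```text
time_s: 18.5
position: [0.5638, 0.0536, 0.2372]
tool_rot: [[0.419, -0.908, 0.002], [-0.908, -0.419, -0.0], [0.001, -0.002, -1.0]]
ft_force: [0.2, -0.5, -0.2]
grip_width: 0.014
```

```bash
python3 -c "
from h import *
go(.5062,.2875,.236,1);s=observe();print(s['position'],s['grip_width'],s['ft_force'])
S=viewer.get_image('scene')
crop(S,270,180,380,330,5,'pics/s16.png')
for z in (.09,.095,.1):print((proj(S,[.5645,.0543,z])-[270,180])*5)
"
```

```text
per-row [-0.2365 -0.0458  0.001 ] total [-0.2365 -0.0458  0.001 ] dist/row 0.24089588241201
[0.56380991 0.05359725 0.23719421] 0.013994460689093432 [ 0.23929398 -0.47423585 -0.18107373]
[291.45543731 474.65880268]
[291.8246498  467.42295486]
[292.19621457 460.14100692]
```

View pics/s16.png

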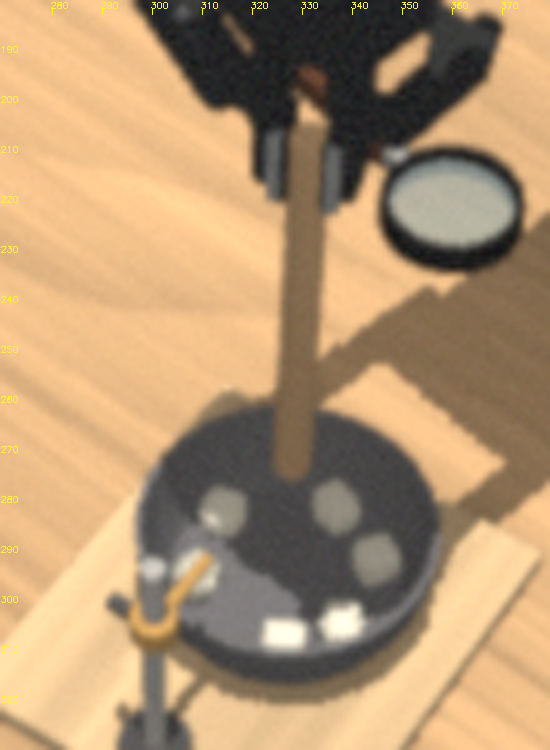

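jog_arm(dr=[[0, 0, 0], [0, 0, 0], [0, 0, 0], [0, 0, 0], [0, 0, 0], [0, 0, 0], [0, 0, 0], [0, 0, 0], [0, 0, 0], [0, 0, 0]], slide=[[-0.01, -0.002, 0], [-0.02, -0.004, 0], [-0.03, -0.006, 0], [-0.035, -0.007, 0], [-0.035, -0.007, 0], [-0.035, -0.007, 0], [-0.03, -0.006, 0], [-0.025, -0.005, 0], [-0.0165, -0.0018, 0], [0, 0, 0]], gripper=[-1, -1, -1, -1, -1, -1, -1, -1, -1, -1])

```text
time_s: 19.55
position: [0.5049, 0.2893, 0.2346]
tool_rot: [[0.422, -0.907, -0.001], [-0.907, -0.422, -0.0], [-0.0, 0.001, -1.0]]
ft_force: [0.5, -0.2, -0.4]
grip_width: 0.0139
```

```bash
python3 -c "
from h import *
S=viewer.get_image('scene')
go(.5062,.2875,.1523,1);s=observe();print(s['position'],s['grip_width'],s['ft_force'])
im=S['pixels'][210:370,400:500].astype(float)
im=np.clip(im*2,0,255).astype(np.uint8)
im=cv2.resize(im,None,fx=5,fy=5,interpolation=cv2.INTER_CUBIC)
cv2.imwrite('pics/s17.png',im)
"
```

```text
per-row [ 0.0008 -0.0004  0.0824] total [ 0.0008 -0.0004  0.0824] dist/row 0.0824103182338224
[0.50555373 0.28810183 0.23470559] 0.01380220633194824 [-0.44210709 -0.46824207 -0.71587707]
```

View pics/s17.png

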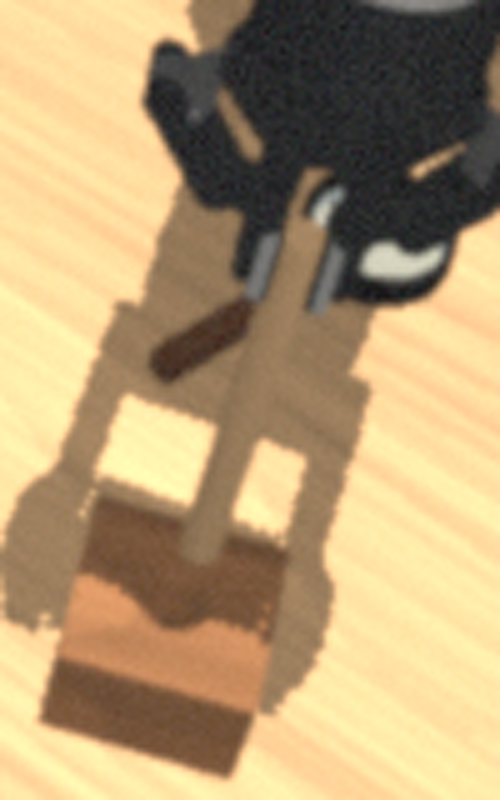

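jog_arm(dr=[[0, 0, 0], [0, 0, 0], [0, 0, 0], [0, 0, 0], [0, 0, 0], [0, 0, 0], [0, 0, 0], [0, 0, 0], [0, 0, 0], [0, 0, 0]], slide=[[0.0006, -0.0003, 0.004], [0, 0, 0.006], [0, 0, 0.008], [0, 0, 0.008], [0, 0, 0.006], [0, 0, 0.005], [0, 0, 0.005], [0, 0, 0.005], [0, 0, 0.005], [0, 0, 0]], gripper=[-1, -1, -1, -1, -1, -1, -1, -1, -1, -1])

```text
time_s: 20.6
position: [0.5064, 0.2871, 0.1825]
tool_rot: [[0.419, -0.908, -0.001], [-0.908, -0.419, -0.0], [-0.0, 0.001, -1.0]]
ft_force: [-0.3, 0.1, -0.1]
grip_width: 0.0138
```

```bash
python3 -c "
from h import *
S=viewer.get_image('scene')
go(.5062,.2875,.152,1);s=observe();print(s['position'],s['grip_width'],s['ft_force'],s['wrist_torque'])
im=S['pixels'][270:370,400:480].astype(float)
im=np.clip(im*2,0,255).astype(np.uint8)
im=cv2.resize(im,None,fx=6,fy=6,interpolation=cv2.INTER_CUBIC)
cv2.imwrite('pics/s18.png',im)
"
```

```text
per-row [-0.0005  0.0002  0.031 ] total [-0.0005  0.0002  0.031 ] dist/row 0.0309692864207123
[0.50657539 0.28716946 0.18296525] 0.013388541484537934 [ 0.44431168 -0.25902789  0.34543086] [ 0.00022718 -0.02612272 -0.04286976]
```

View pics/s18.png

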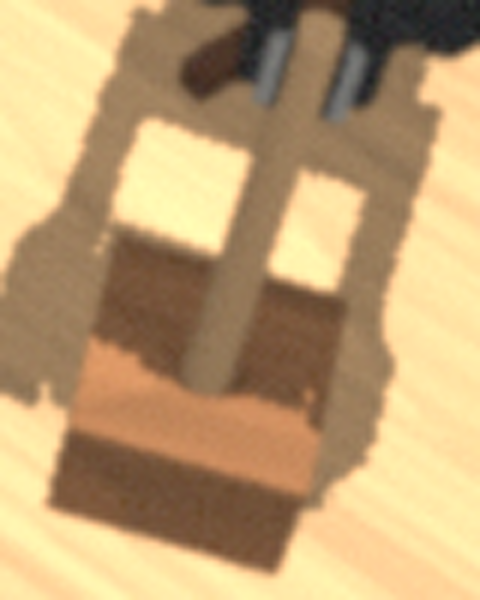

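Without contact force, the tip is in the hole (about 13 mm deep). I'll finish the descent, release and back off upward.

jog_arm(dr=[[0, 0, 0], [0, 0, 0], [0, 0, 0], [0, 0, 0], [0, 0, 0], [0, 0, 0], [0, 0, 0], [0, 0, 0], [0, 0, 0], [0, 0, 0]], slide=[[0, 0, 0.005], [0, 0, 0.005], [0, 0, 0.005], [0, 0, 0.005], [0, 0, 0.005], [0, 0, 0.004], [0, 0, 0.0015], [0, 0, 0], [0, 0, 0], [0, 0, 0]], gripper=[-1, -1, -1, -1, -1, -1, -1, -1, -1, -1])

```text
time_s: 21.65
position: [0.5068, 0.2872, 0.153]
tool_rot: [[0.419, -0.908, 0.001], [-0.908, -0.419, 0.0], [0.0, -0.001, -1.0]]
ft_force: [-0.7, -0.3, 0.2]
grip_width: 0.0136
```

jog_arm(dr=[[0, 0, 0], [0, 0, 0], [0, 0, 0], [0, 0, 0], [0, 0, 0], [0, 0, 0], [0, 0, 0], [0, 0, 0], [0, 0, 0], [0, 0, 0]], slide=[[0, 0, 0], [0, 0, 0], [0, 0, 0], [0, 0, 0], [0, 0, -0.01], [0, 0, -0.02], [0, 0, -0.02], [0, 0, -0.02], [0, 0, -0.02], [0, 0, -0.02]], gripper=[-0.2, 0.1, 0.3, 0.3, 0.3, 0.3, 0.3, 0.3, 0.3, 0.3])

```text
time_s: 22.65
position: [0.5066, 0.2872, 0.2645]
tool_rot: [[0.419, -0.908, 0.001], [-0.908, -0.419, 0.0], [0.0, -0.001, -1.0]]
ft_force: [-0.2, 0.6, -0.6]
grip_width: 0.0553
```

```bash
python3 -c "
from h import *
S=viewer.get_image('scene')
go(.43,-.28,.26,1);s=observe();print(s['position'],s['grip_width'],s['ft_force'],s['q'])
crop(S,390,230,490,370,5,'pics/s19.png')
"
```

```text
per-row [0.4827 0.3085 0.0063] total [0.4827 0.3085 0.0063] dist/row 0.57285680687109
[0.50753095 0.28753077 0.26791826] 0.055658171673837735 [-1.24671493 -0.46044252  2.04870788] [1.79113159e+01 2.30915911e+01 6.16082531e+01 1.37369960e-03
 9.49206568e+01 8.31095546e+01]
```

View pics/s19.png

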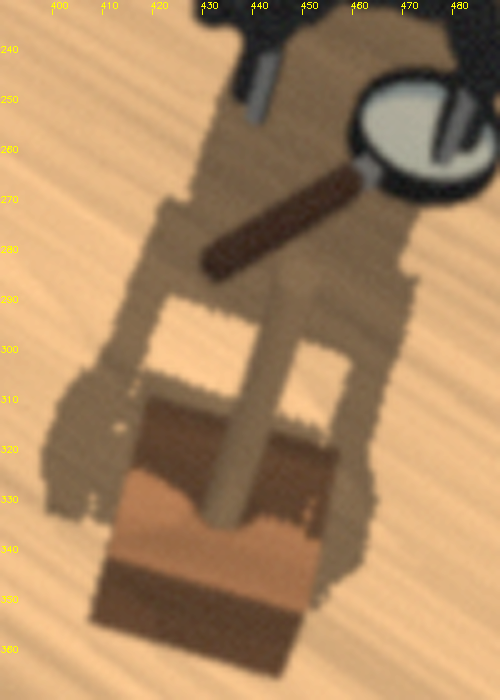

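jog_arm(dr=[[0, 0, 0], [0, 0, 0], [0, 0, 0], [0, 0, 0], [0, 0, 0], [0, 0, 0], [0, 0, 0], [0, 0, 0], [0, 0, 0], [0, 0, 0]], slide=[[0.012, 0.007, 0], [0.025, 0.0145, 0], [0.038, 0.0221, 0], [0.038, 0.0221, 0], [0.038, 0.0221, 0], [0.038, 0.0221, 0], [0.038, 0.0221, 0], [0.038, 0.0221, 0], [0.038, 0.0221, 0], [0.038, 0.0221, 0]], gripper=[0.3, 0.3, 0.3, 0.3, 0.3, 0.3, 0.3, 0.3, 0.3, 0.3])

```text
time_s: 23.7
position: [0.4681, -0.1075, 0.2618]
tool_rot: [[0.419, -0.908, -0.002], [-0.908, -0.419, 0.001], [-0.001, 0.001, -1.0]]
ft_force: [1.5, -0.1, -0.5]
grip_width: 0.0556
```

jog_arm(dr=[[0, 0, 0], [0, 0, 0], [0, 0, 0], [0, 0, 0], [0, 0, 0], [0, 0, -0.037], [0, 0, 0], [0, 0, 0], [0, 0, 0], [0, 0, 0]], slide=[[0.038, 0.0221, 0], [0.038, 0.0221, 0], [0.035, 0.0204, 0], [0.025, 0.0146, 0], [0.013, 0.0076, 0], [0, 0, 0.02], [0, 0, 0.03], [0, 0, 0.03], [0, 0, 0.02], [0, 0, 0]], gripper=[0.3, 0.3, 0.3, 0.3, 0.3, 0.3, 0.3, 0.3, 0.3, 0.3])

```text
time_s: 24.7
position: [0.4519, -0.2755, 0.16]
tool_rot: [[0.453, -0.891, -0.005], [-0.891, -0.453, 0.004], [-0.006, 0.002, -1.0]]
ft_force: [0.0, 0.7, 0.2]
grip_width: 0.0556
```

```bash
python3 -c "
from h import *
S=viewer.get_image('scene');T=viewer.get_image('top')
go(.454,-.277,.1,1);s=observe();print(s['position'],s['tool_rot'],s['grip_width'],s['ft_force'])
crop(S,180,120,300,240,5,'pics/s20.png');crop(S,400,260,470,370,5,'pics/s20h.png');crop(T,180,150,480,350,2.6,'pics/t20.png')
"
```

```text
per-row [ 0.0004 -0.0006  0.0632] total [ 0.0004 -0.0006  0.0632] dist/row 0.06322257670946528
[ 0.45332483 -0.27692294  0.16321892] [[ 4.53018022e-01 -8.91501358e-01  2.16231372e-05]
 [-8.91501356e-01 -4.53018019e-01  8.12627386e-05]
 [-6.26501711e-05 -5.60905412e-05 -9.99999996e-01]] 0.05567886456486641 [ 0.10447936 -0.14544292 -0.3530362 ]
```

View pics/s20.png

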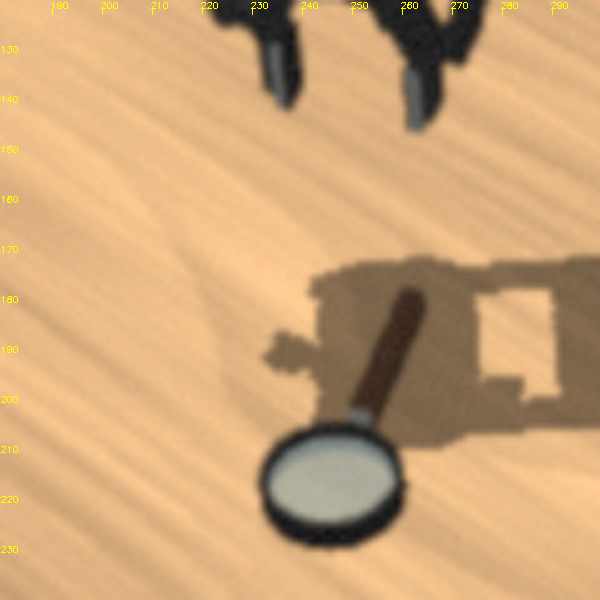

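View pics/s20h.png

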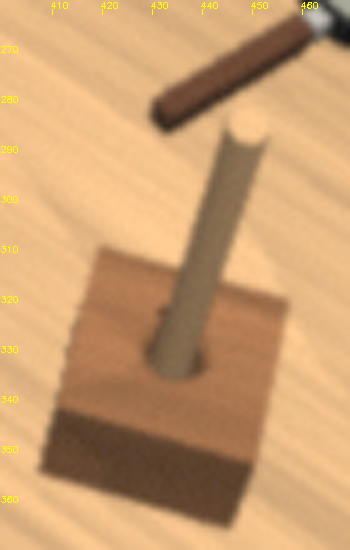

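View pics/t20.png

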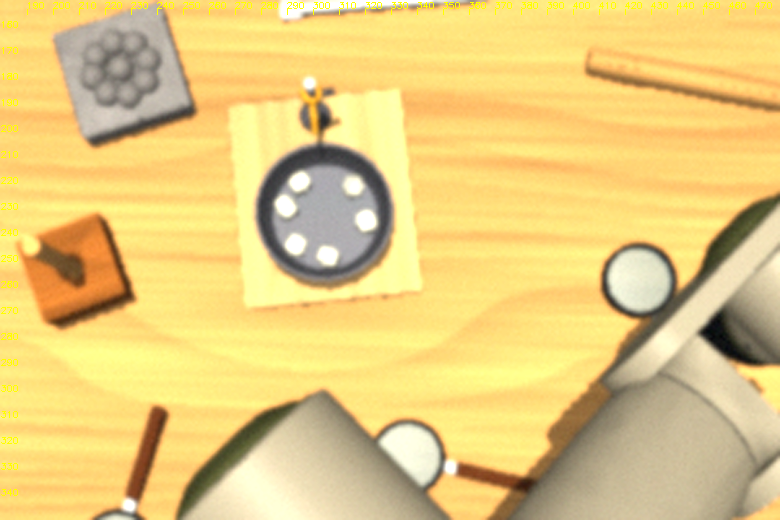

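```bash
python3 -c "
from h import *
T=viewer.get_image('top');S=viewer.get_image('scene')
c=np.array([.562,.0535])
def meas(pix):
  B=[]
  for u in pix:
    q=ray(T,u,.034)[:2]-c; B.append(q)
  return np.array(B)
old=meas([((X+.5)/6-.5+265,(Y+.5)/6-.5+175) for X,Y in ((236,272),(299,300),(309,378),(249,417),(174,390),(167,310))])
# new: detect
im=T['pixels'][205:262,275:335];g=cv2.resize(im.min(2),None,fx=4,fy=4,interpolation=cv2.INTER_CUBIC)
_,b=cv2.threshold(g,150,255,0)
n,l,st,ce=cv2.connectedComponentsWithStats(b)
pix=[((x+.5)/4-.5+275,(y+.5)/4-.5+205) for (x,y),s in zip(ce[1:],st[1:]) if 400<s[4]<2500]
print([s[4] for s in st],len(pix));new=meas(pix)
for n_,P in(('old',old),('new',new)):
  for q,z in zip(P,range(9)): print(n_,np.round(q*1000,1),round(np.hypot(*q)*1000,1),round(np.degrees(np.arctan2(q[1],q[0]))))
print(np.round(np.linalg.norm(old[:,None]-new[None],axis=2)*1000))
for i in ('s11','s12','s13','s14','s15'):pass
for z,q in zip('012345',old): print(z,(proj(S,[c[0]+.0025+q[0],c[1]+.001+q[1],.03])-[280,220])*5)
for z,q in zip('012345',new): print(z,(proj(S,[c[0]+.0025+q[0],c[1]+.001+q[1],.03])-[280,220])*5)
"
```

```text
[np.int32(51831), np.int32(463), np.int32(268), np.int32(528), np.int32(585), np.int32(544), np.int32(501)] 5
old [30.3  3. ] 30.4 6
old [ 19.3 -23.2] 30.2 -50
old [-13.  -28.3] 31.1 -115
old [-29.7  -4.2] 30.0 -172
old [-19.4  26.9] 33.1 126
old [13.7 30.9] 33.8 66
new [31.  25.7] 40.3 40
new [ 7.3 38.4] 39.1 79
new [ -4.4 -38.5] 38.7 -96
new [-29.   27.5] 39.9 137
new [-38.8  -3.2] 38.9 -175
[[23. 42. 54. 64. 69.]
 [50. 63. 28. 70. 61.]
 [70. 70. 13. 58. 36.]
 [68. 56. 43. 32.  9.]
 [50. 29. 67. 10. 36.]
 [18. 10. 72. 43. 63.]]
0 [197.16276115 405.82520657]
1 [167.66255874 356.49342561]
2 [207.4003459  304.97816636]
3 [274.09214541 311.28360868]
4 [314.13515226 364.48223128]
5 [272.24585816 417.57215286]
0 [236.62894388 436.4654673 ]
1 [295.39026784 417.97455012]
2 [176.96457678 304.42076406]
3 [329.19470025 351.62364859]
4 [288.84786106 300.00325778]
```

jog_arm(dr=[[0, 0, 0], [0, 0, 0], [0, 0, 0], [0, 0, 0], [0, 0, 0], [0, 0, 0], [0, 0, 0], [0, 0, 0], [0, 0, 0], [0, 0, 0]], slide=[[0.0004, -0.0006, 0.01], [0, 0, 0.02], [0, 0, 0.03], [0, 0, 0.03], [0, 0, 0.02], [0, 0, 0.01], [0, 0, 0.003], [0, 0, 0], [0, 0, 0], [0, 0, 0]], gripper=[0.3, 0.3, 0.3, 0.3, 0.3, 0.3, 0.3, 0.3, 0.3, 0.3])

```text
time_s: 25.9
position: [0.4545, -0.2776, 0.0406]
tool_rot: [[0.453, -0.892, 0.001], [-0.892, -0.453, -0.001], [0.002, -0.001, -1.0]]
ft_force: [0.5, 0.3, -0.3]
grip_width: 0.0554
```

```bash
python3 -c "
from h import *
S=viewer.get_image('scene')
go(.454,-.277,.015,1);s=observe();print(s['position'],s['grip_width'],s['ft_force'])
crop(S,205,140,305,240,6,'pics/s21.png')
R=s['tool_rot']
for a in (-.028,.028):
  for b in (-.011,.011): print((proj(S,s['position']+R@[a,b,.006])-[205,140]+.5)*6)
"
```

```text
per-row [-0.0007  0.0001  0.0255] total [-0.0007  0.0001  0.0255] dist/row 0.025469587533184634
[ 0.45435948 -0.27754303  0.04046126] 0.05513992997601426 [-0.20210413  0.00694879  0.28633782]
[354.64219351 338.25308223]
[370.49487617 301.72959917]
[225.07899688 313.39597317]
[242.08713838 277.31481791]
```

View pics/s21.png

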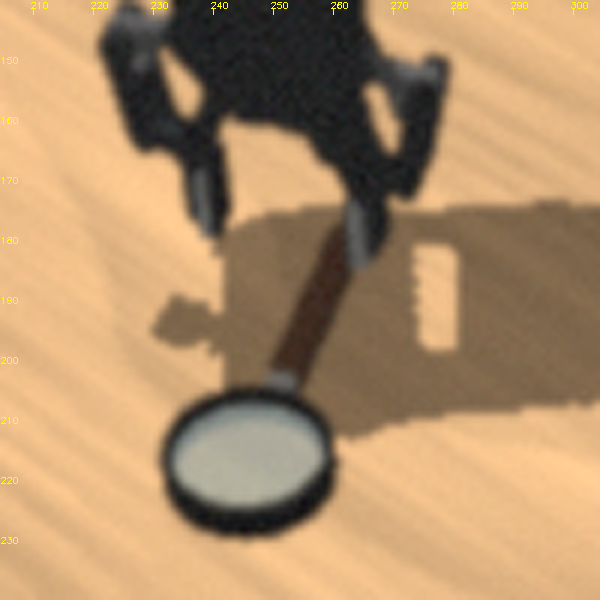

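jog_arm(dr=[[0, 0, 0], [0, 0, 0], [0, 0, 0], [0, 0, 0], [0, 0, 0], [0, 0, 0], [0, 0, 0], [0, 0, 0], [0, 0, 0], [0, 0, 0]], slide=[[-0.0007, 0, 0.005], [0, 0, 0.005], [0, 0, 0.005], [0, 0, 0.005], [0, 0, 0.004], [0, 0, 0.0015], [0, 0, 0], [0, 0, 0], [0, 0, 0], [0, 0, 0]], gripper=[0, 0, 0, 0, 0, 0, 0, 0, 0, 0], force=60)

```text
time_s: 26.95
position: [0.4538, -0.2767, 0.0144]
tool_rot: [[0.453, -0.892, 0.0], [-0.892, -0.453, -0.0], [0.0, -0.0, -1.0]]
ft_force: [0.8, 0.1, -0.0]
grip_width: 0.0425
```

```bash
python3 -c "
from h import *
S=viewer.get_image('scene')
go(.454,-.277,.015,1);s=observe();print(s['position'],s['grip_width'],s['ft_force'])
crop(S,205,140,305,240,6,'pics/s22.png')
"
```

```text
per-row [ 0.0004 -0.     -0.0006] total [ 0.0004 -0.     -0.0006] dist/row 0.0007136543240769042
[ 0.45381167 -0.27669738  0.01438173] 0.04305604175140504 [ 0.35438296 -0.13320495 -0.81514679]
```

View pics/s22.png

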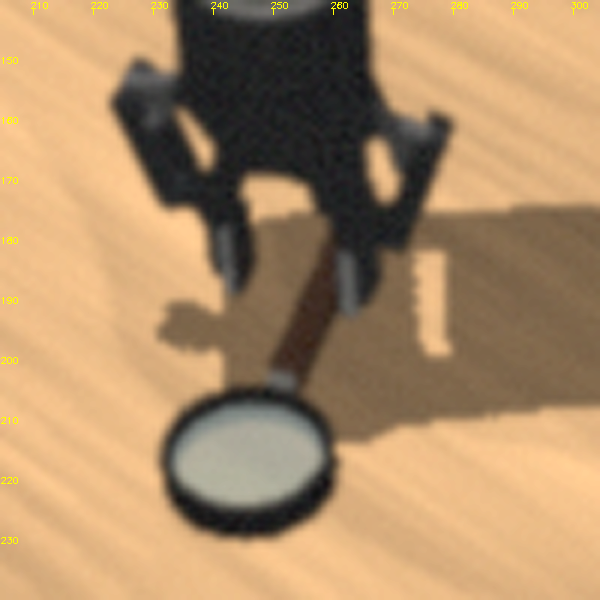

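jog_arm(dr=[[0, 0, 0], [0, 0, 0], [0, 0, 0], [0, 0, 0], [0, 0, 0], [0, 0, 0], [0, 0, 0], [0, 0, 0], [0, 0, 0], [0, 0, 0]], slide=[[0, 0, 0], [0, 0, 0], [0, 0, 0], [0, 0, 0], [0, 0, 0], [0, 0, 0], [0, 0, 0], [0, 0, 0], [0, 0, 0], [0, 0, 0]], gripper=[-0.3, -0.5, -0.7, -0.8, -1, -1, -1, -1, -1, -1], force=30)

```text
time_s: 28.0
position: [0.4538, -0.2766, 0.0142]
tool_rot: [[0.453, -0.892, 0.0], [-0.892, -0.453, -0.0], [0.0, -0.0, -1.0]]
ft_force: [-0.5, -0.6, 0.4]
grip_width: -0.0001
```

```bash
python3 -c "
from h import *
S=viewer.get_image('scene')
s=observe();print(s['position'],s['grip_width'],s['ft_force'])
crop(S,205,140,305,240,6,'pics/s23.png')
"
```

```text
[ 0.45377013 -0.2766492   0.01422573] -8.455562011225325e-05 [-0.06143735  0.20189801  1.10683125]
```

View pics/s23.png

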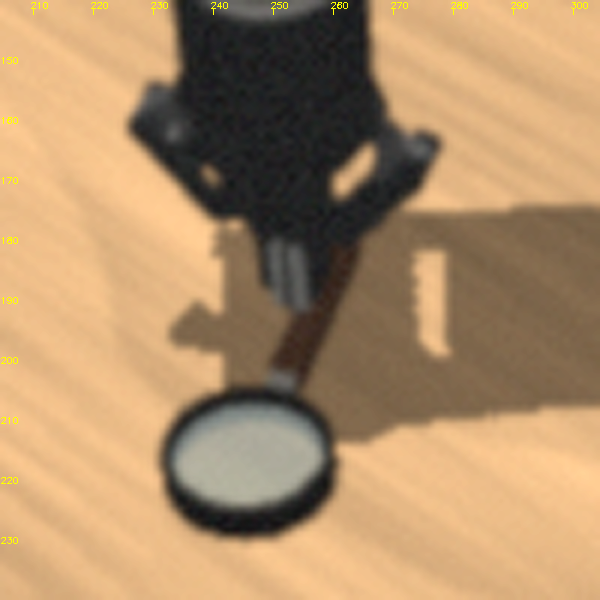

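```bash
python3 -c "
from h import *
S=viewer.get_image('scene');s=observe();p=s['position'];R=s['tool_rot']
for z in (0,.01,.02,.03,.04,.05):
  print(z,[np.round((proj(S,[p[0],p[1],z]+R@[0,b,0])-[205,140]+.5)*6) for b in(-.011,0,.011)])
L=np.array([.512,-.2476,.018]);u=np.array([np.cos(np.radians(26.9)),np.sin(np.radians(26.9)),0])
for d in (.046,.065,.136): print(d,np.round((proj(S,L-u*d)-[205,140]+.5)*6))
"
```

```text
0 [array([298., 384.]), array([306., 366.]), array([314., 348.])]
0.01 [array([296., 367.]), array([304., 349.]), array([312., 331.])]
0.02 [array([295., 351.]), array([303., 332.]), array([311., 314.])]
0.03 [array([293., 334.]), array([301., 315.]), array([309., 297.])]
0.04 [array([291., 317.]), array([300., 298.]), array([308., 280.])]
0.05 [array([290., 299.]), array([298., 281.]), array([306., 263.])]
0.046 [288. 367.]
0.065 [302. 336.]
0.136 [353. 222.]
```

The fingers closed on nothing, so the pictures are right. The true fingertips sit about 30 mm above the reported TCP, not 11 mm below it. I'll open and go down to TCP z ≈ -0.023, watching the force.

jog_arm(dr=[[0, 0, 0], [0, 0, 0], [0, 0, 0], [0, 0, 0], [0, 0, 0], [0, 0, 0], [0, 0, 0], [0, 0, 0], [0, 0, 0], [0, 0, 0]], slide=[[0, 0, 0], [0, 0, 0], [0, 0, 0], [0, 0, 0.003], [0, 0, 0.004], [0, 0, 0.004], [0, 0, 0.004], [0, 0, 0.004], [0, 0, 0], [0, 0, 0]], gripper=[0.1, 0.1, 0.1, 0.1, 0.1, 0.1, 0.1, 0.1, 0.1, 0.1], force=30)

```text
time_s: 29.1
position: [0.4538, -0.2766, -0.0048]
tool_rot: [[0.453, -0.892, -0.0], [-0.892, -0.453, 0.0], [-0.0, 0.0, -1.0]]
ft_force: [0.5, -0.5, -0.3]
grip_width: 0.0469
```

jog_arm(dr=[[0, 0, 0], [0, 0, 0], [0, 0, 0], [0, 0, 0], [0, 0, 0], [0, 0, 0], [0, 0, 0], [0, 0, 0], [0, 0, 0], [0, 0, 0]], slide=[[0, 0, 0.003], [0, 0, 0.003], [0, 0, 0.003], [0, 0, 0.003], [0, 0, 0], [0, 0, 0], [0, 0, 0], [0, 0, 0], [0, 0, 0], [0, 0, 0]], gripper=[0.1, 0.1, 0.1, 0.1, 0.1, 0.1, 0.1, 0.1, 0.1, 0.1])

```text
time_s: 30.1
position: [0.4538, -0.2767, -0.0167]
tool_rot: [[0.453, -0.892, 0.0], [-0.892, -0.453, -0.0], [0.0, -0.0, -1.0]]
ft_force: [0.7, 0.2, 0.8]
grip_width: 0.0468
```

```bash
python3 -c "
from h import *
S=viewer.get_image('scene')
s=observe();print(s['position'],s['grip_width'],s['ft_force'])
crop(S,205,140,305,240,6,'pics/s24.png')
"
```

```text
[ 0.45376253 -0.27667969 -0.01674239] 0.046955092032518714 [-0.74013501  0.77271016 -0.16220791]
```

View pics/s24.png

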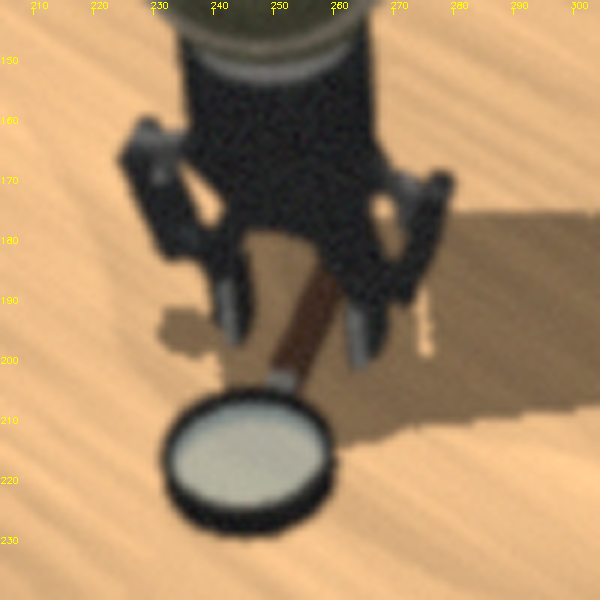

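jog_arm(dr=[[0, 0, 0], [0, 0, 0], [0, 0, 0], [0, 0, 0], [0, 0, 0], [0, 0, 0], [0, 0, 0], [0, 0, 0], [0, 0, 0], [0, 0, 0]], slide=[[0, 0, 0.003], [0, 0, 0.003], [0, 0, 0.001], [0, 0, 0], [0, 0, 0], [0, 0, 0], [0, 0, 0], [0, 0, 0], [0, 0, 0], [0, 0, 0]], gripper=[0.1, 0.1, 0.1, -0.2, -0.5, -0.6, -1, -1, -1, -1], force=40)

```text
time_s: 31.15
position: [0.4539, -0.2768, -0.0235]
tool_rot: [[0.453, -0.892, 0.0], [-0.892, -0.453, -0.0], [0.001, -0.0, -1.0]]
ft_force: [0.3, -0.3, 4.4]
grip_width: 0.0129
```

```bash
python3 -c "
from h import *
S=viewer.get_image('scene')
s=observe();print(s['position'],s['grip_width'],s['ft_force'])
crop(S,205,140,305,240,6,'pics/s25.png')
"
```

```text
[ 0.45393801 -0.27684861 -0.02352152] 0.013020146020283101 [ 0.14709432 -0.3834978   4.91767204]
```

View pics/s25.png

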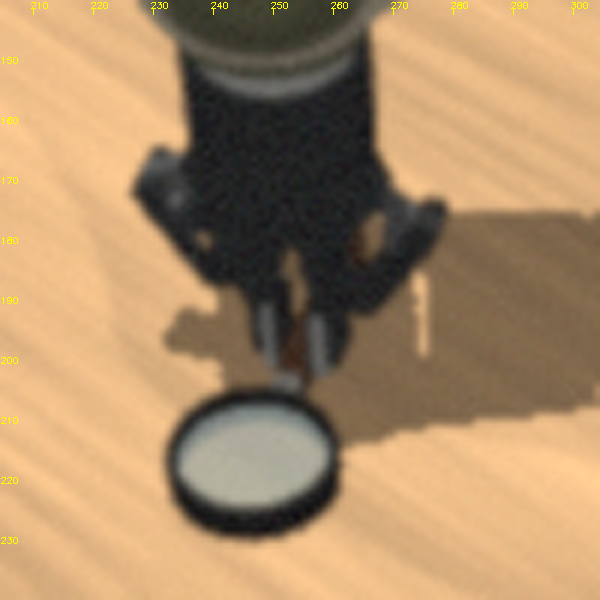

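jog_arm(dr=[[0, 0, 0], [0, 0, 0], [0, 0, 0], [0, 0, 0], [0, 0, 0], [0, 0, 0], [0, 0, 0], [0, 0, 0], [0, 0, 0], [0, 0, 0]], slide=[[0, 0, 0], [0, 0, -0.003], [0, 0, -0.006], [0, 0, -0.011], [0, 0, -0.02], [0, 0, -0.03], [0, 0, -0.03], [0, 0, -0.03], [0, 0, -0.02], [0, 0, 0]], gripper=[-1, -1, -1, -1, -1, -1, -1, -1, -1, -1], force=90)

```text
time_s: 32.2
position: [0.4547, -0.2774, 0.1294]
tool_rot: [[0.453, -0.892, 0.004], [-0.892, -0.453, -0.004], [0.006, -0.002, -1.0]]
ft_force: [0.5, -0.3, -1.1]
grip_width: 0.0113
```

```bash
python3 -c "
from h import *
S=viewer.get_image('scene');T=viewer.get_image('top')
s=observe();print(s['position'],s['grip_width'],s['ft_force'])
crop(S,205,100,305,200,6,'pics/s26.png');crop(T,380,200,480,300,5,'pics/t26.png')
L=np.array([.512,-.2476]);off=L-[.4539,-.2768];print(off)
go(.5645-off[0],.0543-off[1],s['position'][2],1)
"
```

```text
[ 0.45348667 -0.27638677  0.12609583] 0.011531099562262401 [ 0.07330272  0.36513041 -2.00617196]
[0.0581 0.0292]
per-row [-0.2449 -0.1837  0.    ] total [-0.2449 -0.1837  0.    ] dist/row 0.3060949114868067
```

View pics/s26.png

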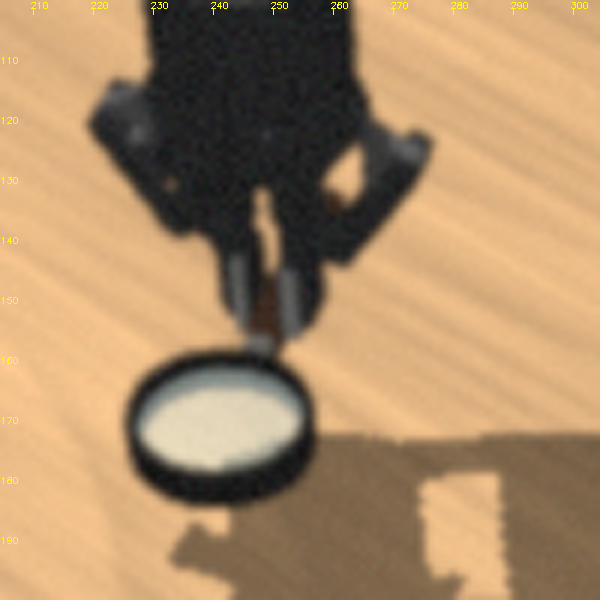

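View pics/t26.png

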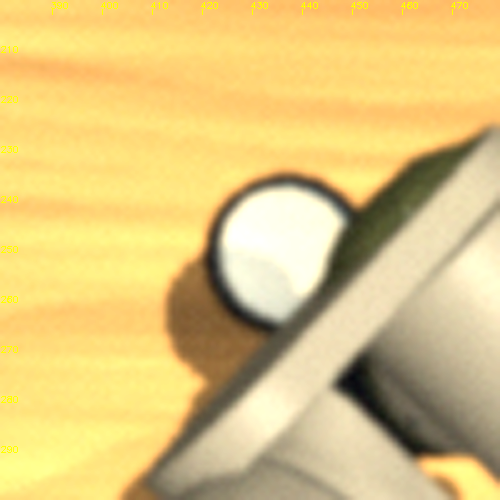

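jog_arm(dr=[[0, 0, 0], [0, 0, 0], [0, 0, 0], [0, 0, 0], [0, 0, 0], [0, 0, 0], [0, 0, 0], [0, 0, 0], [0, 0, 0], [0, 0, 0]], slide=[[-0.012, -0.009, 0], [-0.024, -0.018, 0], [-0.034, -0.0255, 0], [-0.036, -0.027, 0], [-0.036, -0.027, 0], [-0.036, -0.027, 0], [-0.032, -0.024, 0], [-0.022, -0.0165, 0], [-0.0129, -0.0097, 0], [0, 0, 0]], gripper=[-1, -1, -1, -1, -1, -1, -1, -1, -1, -1])

```text
time_s: 33.3
position: [0.5057, 0.0276, 0.1251]
tool_rot: [[0.456, -0.89, -0.002], [-0.89, -0.456, 0.001], [-0.002, 0.002, -1.0]]
ft_force: [-0.5, -0.4, -1.1]
grip_width: 0.0114
```

jog_arm(dr=[[0, 0, 0], [0, 0, 0], [0, 0, 0], [0, 0, 0], [0, 0, 0], [0, 0, 0], [0, 0, 0], [0, 0, 0], [0, 0, 0], [0, 0, 0]], slide=[[0, 0, 0.003], [0, 0, 0.006], [0, 0, 0.008], [0, 0, 0.008], [0, 0, 0.006], [0, 0, 0.004], [0, 0, 0.002], [0, 0, 0], [0, 0, 0], [0, 0, 0]], gripper=[-1, -1, -1, -1, -1, -1, -1, -1, -1, -1])

```text
time_s: 34.3
position: [0.5068, 0.0249, 0.0895]
tool_rot: [[0.453, -0.892, 0.001], [-0.892, -0.453, -0.0], [0.0, -0.0, -1.0]]
ft_force: [0.0, -0.8, -0.5]
grip_width: 0.0114
```

```bash
python3 -c "
from h import *
S=viewer.get_image('scene');T=viewer.get_image('top')
s=observe();print(s['position'],s['grip_width'],s['ft_force'],s['wrist_torque'])
crop(S,270,190,390,340,5,'pics/s27.png');crop(T,255,165,365,275,6,'pics/t27.png')
cv2.imwrite('pics/S27raw.png',S['pixels']);cv2.imwrite('pics/T27raw.png',T['pixels'])
"
```

```text
[0.50677069 0.02487907 0.0894354 ] 0.011455596992194847 [-0.20302581 -0.30111031 -0.47506491] [-0.09426826  0.07471329 -0.05661061]
```

View pics/s27.png

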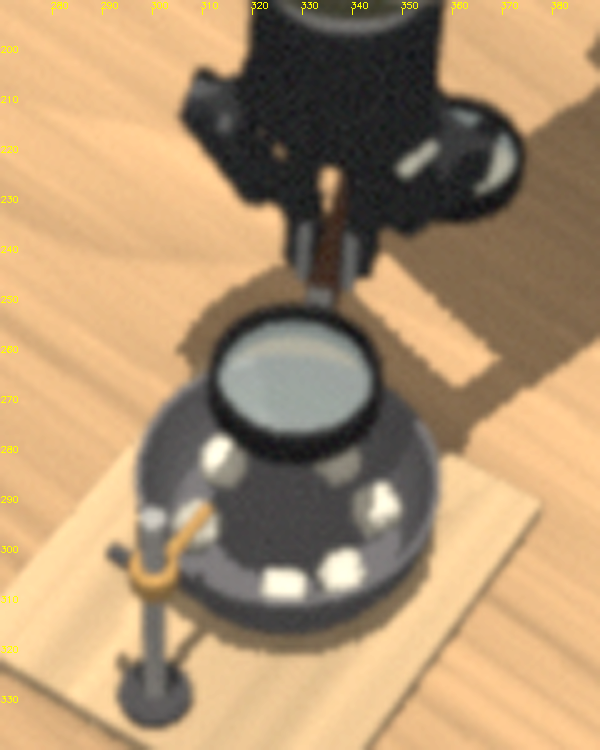

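View pics/t27.png

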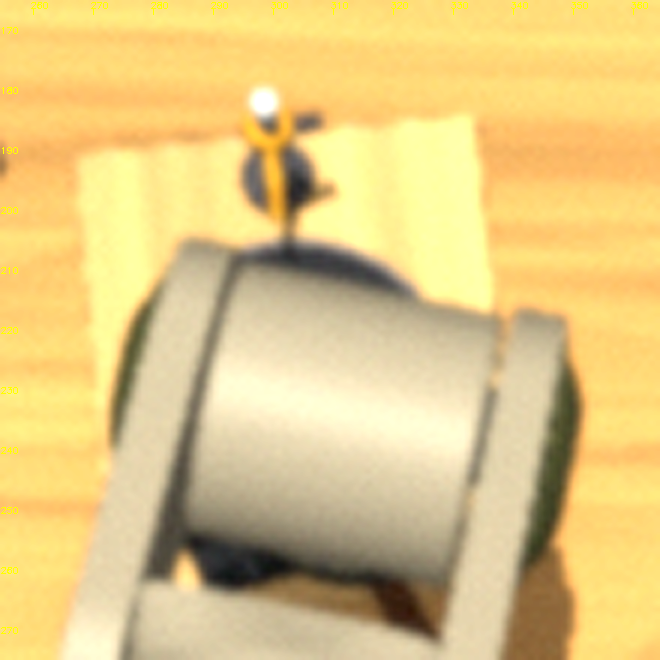

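```bash
cat > ring.py <<'E'
from h import *
import sys
def draw(d,c,x0,y0,x1,y1,k,name,tilt=(0,0)):
    im=cv2.convertScaleAbs(cv2.resize(d["pixels"][y0:y1,x0:x1],None,fx=k,fy=k,interpolation=cv2.INTER_CUBIC),alpha=1.5)
    Rm=cv2.Rodrigues(np.array([tilt[0],tilt[1],0.]))[0]
    for r,z,col in ((.036,.009,(0,0,255)),(.036,-.009,(0,255,0))):
        for t in np.linspace(0,6.283,80):
            q=(proj(d,np.array(c)+Rm@[r*np.cos(t),r*np.sin(t),z])-[x0,y0]+.5)*k
            cv2.circle(im,(int(q[0]),int(q[1])),1,col,-1)
    u=np.array([np.cos(np.radians(26.9)),np.sin(np.radians(26.9)),0])
    for dd in (.046,.056,.066):
        q=(proj(d,np.array(c)-Rm@(u*dd)+[0,0,.009])-[x0,y0]+.5)*k; cv2.circle(im,(int(q[0]),int(q[1])),2,(255,0,0),-1)
    cv2.imwrite(name,im)
if __name__=="__main__":
    S=viewer.get_image("scene"); s=observe();p=s["position"]
    c=[p[0]+.0581+.0025,p[1]+.0292+.0005,p[2]+.0325];print(c)
    draw(S,c,290,220,370,290,8,sys.argv[1])
E
python3 ring.py pics/r1.png
```

```text
[np.float64(0.5673649445440782), np.float64(0.05458365945975415), np.float64(0.12191263669359895)]
```

View pics/r1.png

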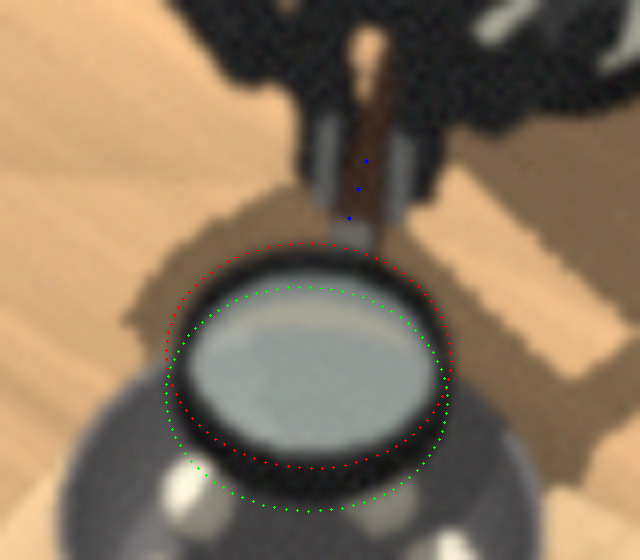

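```bash
python3 -c "
from h import *
T=viewer.get_image('top');S=viewer.get_image('scene')
ft=lambda X,Y:np.array([(X+.5)/6-.5+265,(Y+.5)/6-.5+175]);fs=lambda X,Y:np.array([(X+.5)/6-.5+260,(Y+.5)/6-.5+255])
y=np.radians(7.2);u=np.array([np.cos(y),np.sin(y)])
print('S tip px',fs(308,220),'T',ft(219,158))
for z in (.09,.095,.1,.105,.11,.115,.12):
  print(z,np.round(proj(S,[*(np.array([.567,.055])+.062*u),z]),1),np.round(proj(T,[*(np.array([.562,.0535])+.062*u),z]),1))
print('post S',fs(243,232),proj(S,[*(np.array([.567,.055])+.1*u),.143]),'T',ft(203,42),proj(T,[*(np.array([.562,.0535])+.1*u),.143]))
# pointer collar/other: pointer on post axis
for z in (.095,.1,.105,.11,.115): print(z,proj(S,[*(np.array([.567,.055])+.1*u),z]))
crop(S,290,280,330,320,15,'pics/tip.png')
crop(T,285,170,320,215,13,'pics/tipT.png')
"
```

```text
S tip px [310.91666667 291.25      ] T [301.08333333 200.91666667]
0.09 [311.1 296.2] [301.5 202.8]
0.095 [311.1 294.8] [301.4 202.4]
0.1 [311.1 293.3] [301.3 201.9]
0.105 [311.1 291.9] [301.2 201.5]
0.11 [311.2 290.5] [301.1 201. ]
0.115 [311.2 289. ] [301.  200.6]
0.12 [311.2 287.5] [300.9 200.1]
post S [300.08333333 293.25      ] [300.17464239 293.90332368] T [298.41666667 181.58333333] [298.93589584 181.81595548]
0.095 [300.3301347  307.87155462]
0.1 [300.31440317 306.45835556]
0.105 [300.29856613 305.03567766]
0.11 [300.2826225  303.60342525]
0.115 [300.26657122 302.16150134]
```

View pics/tip.png

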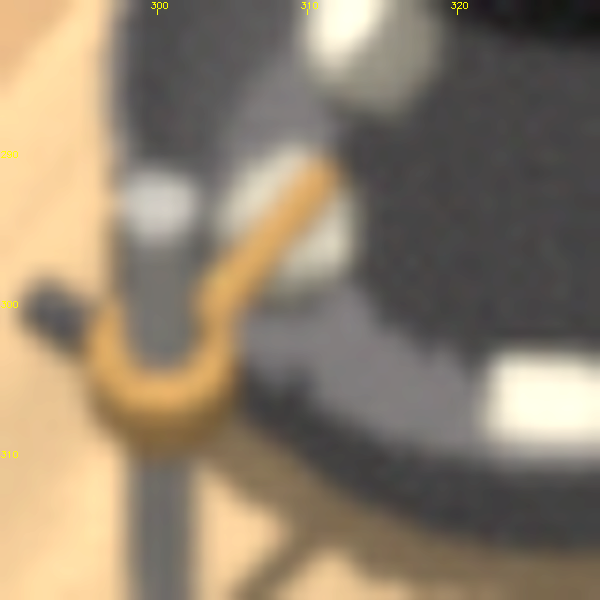

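View pics/tipT.png

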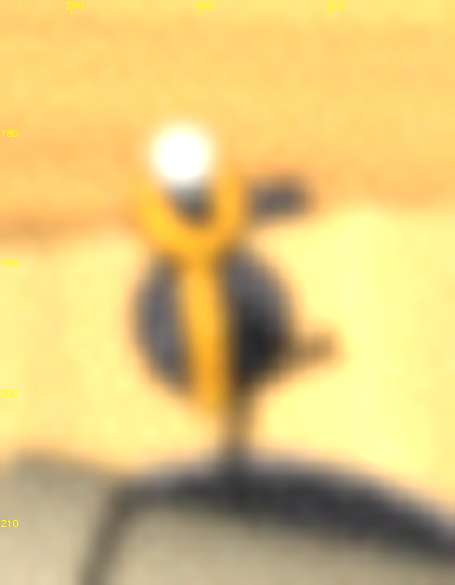

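jog_arm(dr=[[0, 0, 0], [0, 0, 0], [0, 0, 0], [0, 0, 0], [0, 0, 0], [0, 0, 0], [0, 0, 0], [0, 0, 0], [0, 0, 0], [0, 0, 0]], slide=[[0, 0, 0.003], [0, 0, 0.004], [0, 0, 0.004], [0, 0, 0.003], [0, 0, 0.002], [0, 0, 0.0004], [0, 0, 0], [0, 0, 0], [0, 0, 0], [0, 0, 0]], gripper=[-1, -1, -1, -1, -1, -1, -1, -1, -1, -1])

```text
time_s: 35.55
position: [0.5067, 0.0249, 0.0729]
tool_rot: [[0.453, -0.892, 0.0], [-0.892, -0.453, -0.0], [0.0, -0.0, -1.0]]
ft_force: [-0.5, 0.3, -1.2]
grip_width: 0.0115
```

```bash
python3 ring.py pics/r2.png; python3 -c "
from h import *
S=viewer.get_image('scene');T=viewer.get_image('top');s=observe();print(s['position'],s['tool_rot'],s['grip_width'],s['ft_force'],s['qvel'])
crop(S,270,190,390,340,5,'pics/s28.png');crop(S,390,250,480,370,5,'pics/s28h.png')
"
```

```text
[np.float64(0.5673286418327621), np.float64(0.05457522863657752), np.float64(0.1053918833217251)]
[0.50670669 0.02488382 0.07287131] [[ 4.52720155e-01 -8.91652653e-01  8.39278149e-05]
 [-8.91652657e-01 -4.52720156e-01  1.04786636e-05]
 [ 2.86524853e-05 -7.95783613e-05 -9.99999996e-01]] 0.01147415338676667 [ 0.13493442 -0.8260661   0.19026813] [-0.06731399  0.00144851 -0.06522878  0.00761022  0.05922866  0.07240324]
```

View pics/r2.png

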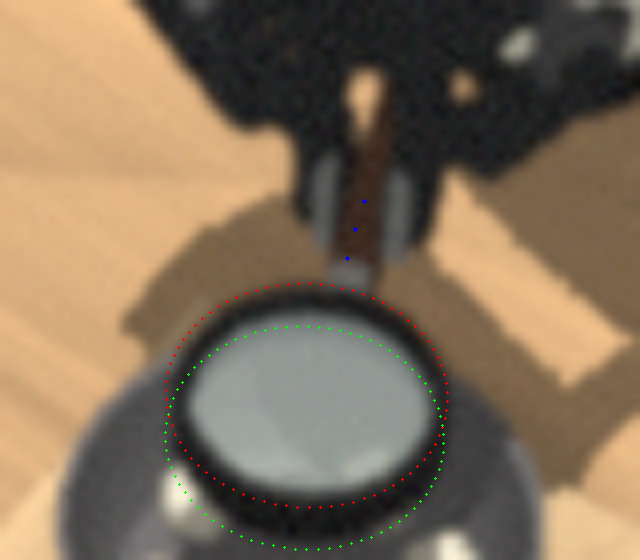

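View pics/s28.png

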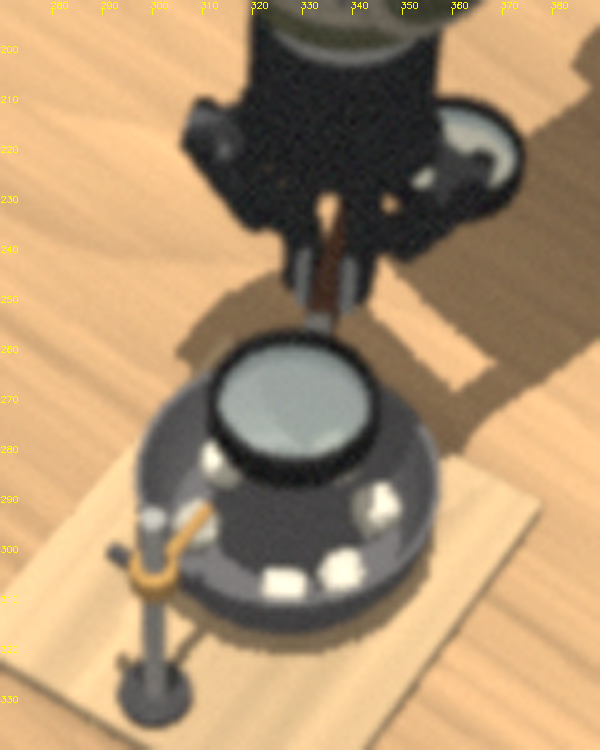

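View pics/s28h.png

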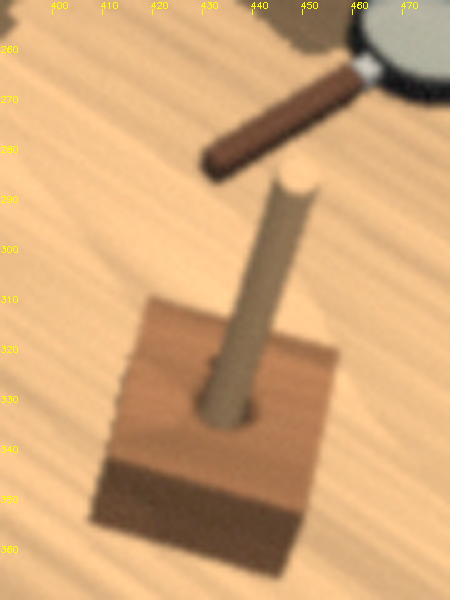

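```bash
python3 -c "
from rig import env,observe
s=observe();print(s['time_s'],s['grip_width']);print(env.close_job())"
```

```text
35.7 0.01147415338676667
the job is handed in; nothing more can be done
None
```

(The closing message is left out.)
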